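# Load the lean-to rack with laminated display panes

### The job

Load the glass rack for the bubble-removal chamber: swing its retaining bar fully open, then lean every pane from the black foam stand in a free bay of its own, foot home in the corner of the ledge and lying flat against the back rest, with the black-bordered film side facing out so that the rest cannot mark it. Leave any pane that is already in the rack in its place, do not disturb the jar of swabs, and when all panes are in, swing the bar fully shut across them.

Things in the scene. Friction and masses are not known exactly. Their poses are not given: they have to be found in the camera images.
- pane_1_c (a point): centre of a laminated display-glass pane to be loaded: slab 8 mm thick (own x), 66 wide (own y), 120 high (own z), 0.16 kg; pale green. Its film side, the face towards its own -x, has a black printed border and a small white pull tab at the top. At the start it stands upright in a slot of the foam stand, film side to either hand. None if absent.
- pane_2_c (a point): centre of a laminated display-glass pane to be loaded: slab 8 mm thick (own x), 66 wide (own y), 120 high (own z), 0.16 kg; pale green. Its film side, the face towards its own -x, has a black printed border and a small white pull tab at the top. At the start it stands upright in a slot of the foam stand, film side to either hand. None if absent.
- pane_3_c (a point): centre of a laminated display-glass pane to be loaded: slab 8 mm thick (own x), 66 wide (own y), 120 high (own z), 0.16 kg; pale green. Its film side, the face towards its own -x, has a black printed border and a small white pull tab at the top. At the start it stands upright in a slot of the foam stand, film side to either hand. None if absent.
- pane_4_c (a point): centre of a laminated display-glass pane to be loaded: slab 8 mm thick (own x), 66 wide (own y), 120 high (own z), 0.16 kg; pale green. Its film side, the face towards its own -x, has a black printed border and a small white pull tab at the top. At the start it stands upright in a slot of the foam stand, film side to either hand. None if absent.
- racked_1_c (a point): centre of a pane just like those to be loaded (8 x 66 x 120 mm, film side towards its own -x) that already leans correctly in a bay of the rack and is to stay there. None if absent.
- racked_2_c (a point): centre of a pane just like those to be loaded (8 x 66 x 120 mm, film side towards its own -x) that already leans correctly in a bay of the rack and is to stay there. None if absent.
- racked_3_c (a point): centre of a pane just like those to be loaded (8 x 66 x 120 mm, film side towards its own -x) that already leans correctly in a bay of the rack and is to stay there. None if absent.
- racked_4_c (a point): centre of a pane just like those to be loaded (8 x 66 x 120 mm, film side towards its own -x) that already leans correctly in a bay of the rack and is to stay there. None if absent.
- racked_5_c (a point): centre of a pane just like those to be loaded (8 x 66 x 120 mm, film side towards its own -x) that already leans correctly in a bay of the rack and is to stay there. None if absent.
- stand_c (a point): centre of the underside of the black foam stand (loose, 1.5 kg), 200 mm long (its y), 136 wide, with four slots along its x, 10 mm wide, 46 apart; the foam reaches 46 mm above the worktop, two steel guard rails on each long side 80 mm. A pane in a slot has its lower edge 12 mm above the worktop and can slide about 20 mm either way along the slot.
- bay_1 (a point): bay 1 of the aluminium lean-to rack, counted along the rack's +y, 78 mm apart. The point is the inner corner of ledge and back rest, mid-width, 32 mm above the worktop; axes are the rack's: z up, y along it, x to its back. A pane in place has its centre at x +11.7, y 0, z +59.0 mm from here, its film side facing to -x and 15 degrees up.
- bay_2 (a point): bay 2 of the aluminium lean-to rack, counted along the rack's +y, 78 mm apart. The point is the inner corner of ledge and back rest, mid-width, 32 mm above the worktop; axes are the rack's: z up, y along it, x to its back. A pane in place has its centre at x +11.7, y 0, z +59.0 mm from here, its film side facing to -x and 15 degrees up.
- bay_3 (a point): bay 3 of the aluminium lean-to rack, counted along the rack's +y, 78 mm apart. The point is the inner corner of ledge and back rest, mid-width, 32 mm above the worktop; axes are the rack's: z up, y along it, x to its back. A pane in place has its centre at x +11.7, y 0, z +59.0 mm from here, its film side facing to -x and 15 degrees up.
- bay_4 (a point): bay 4 of the aluminium lean-to rack, counted along the rack's +y, 78 mm apart. The point is the inner corner of ledge and back rest, mid-width, 32 mm above the worktop; axes are the rack's: z up, y along it, x to its back. A pane in place has its centre at x +11.7, y 0, z +59.0 mm from here, its film side facing to -x and 15 degrees up.
- bay_5 (a point): bay 5 of the aluminium lean-to rack, counted along the rack's +y, 78 mm apart. The point is the inner corner of ledge and back rest, mid-width, 32 mm above the worktop; axes are the rack's: z up, y along it, x to its back. A pane in place has its centre at x +11.7, y 0, z +59.0 mm from here, its film side facing to -x and 15 degrees up.
- rack_c (a point): centre of the rack's underside (fixed). Rest: two rubber bars 22 and 70 mm up a plane leaning back (+x) 15 degrees. Rubber ledge, 42 mm deep, square to the rest (rises to the front); it grips: a foot stays where it is put. White fins between bays, 5 mm thick, 46 mm up the rest and 26 out of it, leave 73 mm for a pane. A machine hood hangs behind the rack at x 0.72 m, from 0.56 m up: keep the wrist clear.
- bail (a joint): the rack's retaining bar, a U-shaped steel bail across the front of all bays, hinged at both ends of the rack about a line along its y, 14 mm in front (-x) of and 10 mm below the bay points. 0 = shut (the 8 mm bar is 3 mm clear of the panes), 0.75 rad = fully open, swung to the front (-x); friction, about 0.1 N m, holds it where it is left.
- bail_knob (a point): centre of the black ball knob, 24 mm diameter, on a short rod that goes on from the bar's +y end, 45 mm outside the hinge arm. It turns at 92 mm radius about the hinge line (shut: 18 mm behind and 90 mm above it). It can be pinched from above along the rack's y and led round its arc.
- swab_jar_c (a point): bystander: clear jar of swabs, 44 mm diameter, 80 mm high, standing behind the gap between stand and rack; the point is its centre.
Things that resemble listed ones, but are neither listed nor needed, are in the scene too. What is shaped like the part that bears pane_3_c but pink is not meant.

How it is judged:
By the outcome, as a careful person would: the job done as asked, in the order asked, and still so for the second after the job is handed in, with the robot touching nothing.
Of pane_1, pane_2, pane_3, pane_4 only 3 to 4 are there at a start; the rules pass over those that are not, and their reading is None.
Of racked_1, racked_2, racked_3, racked_4, racked_5 only 1 to 1 are there at a start; the rules pass over those that are not, and their reading is None.
At some moment in a run one of stand may be knocked a few centimetres aside while the robot is not near it.
It also fails if it takes over 208 s, if anything falls off the work surface, if the arm or the gripper's body presses on something with over 40 N, if the wrist force passes 120 N, or if a joint passes its speed limit or range.

### The arm

A 7-joint arm with a two-finger parallel gripper is mounted at the origin on a cart in front of the work surface, level with it; the furniture and walls round the work are solid. World frame = base frame: x ahead of the robot, y to its left, z up, the work surface at z = 0. Lengths are in m, angles in rad, forces in N, time in s.
With the tool pointing down it reaches from about 0.425 to 0.875 m from the base axis. Payload 4.7 kg.
Tool frame: the origin (TCP) lies where the fingers leave the gripper's body, on its centre line; the fingertips stand 70 mm ahead of it and the grasp point (between the pads) lies 51 mm ahead of it; z points along the fingers, y is the line along which they close (so a half turn about z gives the same grasp; the last joint's range is limited). The gripper opens to 87 mm and grips with 3 to 60 N. Pads are 19 mm wide; open, the fingers measure 117 mm over their backs; the gripper's body (75 mm by 190 mm) begins 51 mm behind the grasp point.
Start: joints at [-1.221, 0.321, -0.07, 1.45, 0.023, 1.371, -0.057], TCP at [0.214, 0.614, 0.292] pointing down, gripper open.
Joint ranges: [-2.86, 2.86], [-0.3, 2.09], [-1.38, 1.24], [0.06, 2.45], [-1.56, 4.7], [0.09, 2.05], [-2.69, 2.69]. Speed limits (rad/s): [2.57, 2.57, 3.14, 3.14, 3.14, 3.14, 3.14].

### API

Orientations are given as a rotation vector (axis times angle).
In Python, from bench import ctrl gives the robot as it stands.
- The arm moves only by the tool drive_tool, never from a script. Its argument "motion" is a list of rows, each a list of 3 entries, a list of its own where there are three numbers: the shift along the tool's x, y, z in cm, then the turn, a rotation vector about the tool's x, y, z in degrees, then the opening, from -1 (shut) to 1 (fully open). In form: [[[x, y, z], [ax, ay, az], claw], ...]. A call has 1 to 12 rows; each row shifts and turns the commanded pose from where the row before left it, along the tool's axes as they then stand; what a row does not reach is not made up. A row lasts 1/8 s, in which the tool goes at most 62.5 mm and 10.7 degrees, less where a joint would pass 70% of its speed; a pose out of reach is approached as far as the arm can. A call with a gripper value outside its range is refused whole. The fingers move at their own pace and stop on an object; "force" is the grip in N (left out, the last holds). Time passes only in rows, so rows that do not move let the fingers close. It gives the time, the measured TCP pose, the force, the opening and the grip force at its end, in the units of the state.
- ctrl.get_state(): the state, without advancing time (a new reading comes with each control period).
- ctrl.get_image(name): name is "scene" or "top" or "wrist"; returns the picture (400x640x3 uint8, red, green, blue); there is no depth.
- ctrl.calibration(name): a dict with "K" (3x3 intrinsics, pixels), "origin" and "attitude" of the camera in the world; the wrist camera has in their place "tool_from_camera" (4x4, takes a point from camera to tool coordinates, whose origin is the TCP and whose axes are the flange's). Camera axes: x right, y up, looking along -z (the intrinsics and any distortion apply to the point x, -y, -z); pixel columns grow to the right and rows downward; lengths in m; the calibration is good to about 2 mm. A picture is of the moment at which its call begins: read the wrist's pose just before it. calibration takes no time and is no camera call.
- ctrl.close_job(): hands the job in; it is judged then, once.
The state is a dict: "time": time; "joint_positions": joint angles; "qd": joint speeds; "joint_torque": joint torques, N m; "position": TCP position; "tool_rot": TCP orientation; "ft_force": force on the tool from outside, world axes, zero at the start; "torque": the same for the moment, N m; "grip_width": opening from 0.0 (shut) to 1.0 (fully open); "grip_force": force on a finger pad.
Only numpy, scipy, OpenCV 4.12 (cv2) and the standard library are available. Lean on these libraries where they do the work, as an engineer would, in place of code of your own. Each camera call takes 0.05 s, during which the arm holds its last target. There are 200 camera calls.

## Working session

There is one attempt and no reset: what is moved stays moved. The work goes in short steps, Python scripts to look and compute and a tool call to move; the robot and the scene stay as the last step left them, time stands still between calls to the robot, and variables do not carry over. Pictures are saved under pics/ and viewed, at most 14 in all, crops included, and the job is handed in when it is done.

Besides the shell and the picture viewer there is one more tool, called after "Call:" as a command line: name --argument value ..., lists and objects as JSON in quotes. drive_tool: Moves the arm, as the interface text tells. Its arguments: {"type":"object","properties":{"motion":{"type":"array","items":{"type":"array"}},"force":{"type":"number"}},"required":["motion"]}

```bash
ls; mkdir -p pics
python3 - <<'E'
from bench import ctrl
import cv2, numpy as np
np.set_printoptions(precision=4,suppress=True)
for n in("scene","top"):
    cv2.imwrite(f"pics/{n}0.png",ctrl.get_image(n)[:,:,::-1])
    c=ctrl.calibration(n); print(n,c)
print(ctrl.calibration("wrist")); print(ctrl.get_state())
E
```

```text
pics
scene {'K': array([[472.253 ,   0.    , 326.8892],
       [  0.    , 472.253 , 193.3244],
       [  0.    ,   0.    ,   1.    ]]), 'origin': array([-0.2678, -0.9126,  0.7653]), 'attitude': array([ 1.0531, -0.3994, -0.6212])}
top {'K': array([[495.0718,   0.    , 313.8015],
       [  0.    , 495.0718, 189.6223],
       [  0.    ,   0.    ,   1.    ]]), 'origin': array([0.4343, 0.0565, 1.5276]), 'attitude': array([ 0.0922, -0.0795, -1.5646])}
{'K': array([[302.6618,   0.    , 322.7094],
       [  0.    , 302.6618, 201.5596],
       [  0.    ,   0.    ,   1.    ]]), 'tool_from_camera': array([[ 0.0007,  0.9554,  0.2952,  0.0809],
       [ 1.    , -0.0005, -0.0009,  0.0005],
       [-0.0007,  0.2952, -0.9554, -0.0923],
       [ 0.    ,  0.    ,  0.    ,  1.    ]])}
{'time': 0.1, 'joint_positions': array([-1.2209,  0.3218, -0.0701,  1.4515,  0.0226,  1.3708, -0.0569]), 'qd': array([ 0.0009, -0.0019,  0.0009, -0.0025, -0.0005,  0.0001,  0.0011]), 'joint_torque': array([ -0.0007, -49.2568,  -0.4061, -31.34  ,  -0.0643,   0.0395,
         0.0001]), 'position': array([0.2141, 0.6133, 0.2913]), 'tool_rot': array([-0.5249, -3.0973,  0.0027]), 'ft_force': array([ 0.358 , -0.1362, -0.0244]), 'torque': array([ 0.0326, -0.0529,  0.0096]), 'grip_force': 0.0, 'grip_width': 1.000581510921015}
```

View pics/scene0.png

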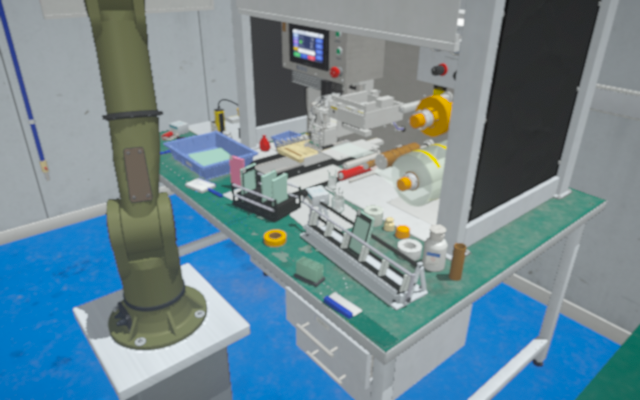

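View pics/top0.png

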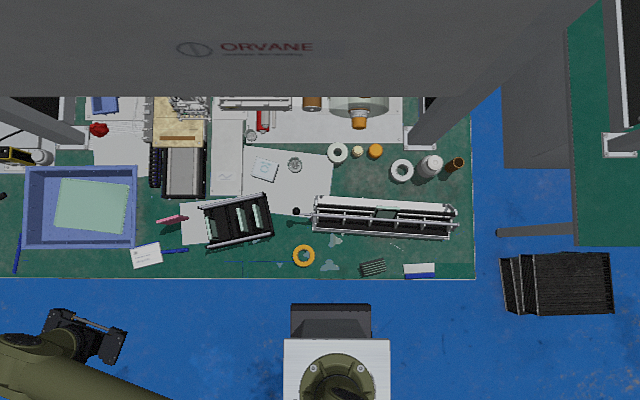

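The scene view shows the stand (about 265,195) with panes and the rack (about 365,255) with one pane already in it. The top view shows the stand at (237,220), the rack at (380,218) and the knob at (295,211). I'll enlarge both.

Run:
```python
import cv2,numpy as np
t=cv2.imread("pics/top0.png"); s=cv2.imread("pics/scene0.png")
a=cv2.resize(t[180:260,190:465],(800,233),interpolation=cv2.INTER_CUBIC)
b=cv2.resize(s[145:305,220:440],(504,366),interpolation=cv2.INTER_CUBIC)
m=np.zeros((600,800,3),np.uint8); m[:233]=a; m[233:599,:504]=b
cv2.imwrite("pics/m1.png",m)
```

```text
(no output)
```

View pics/m1.png

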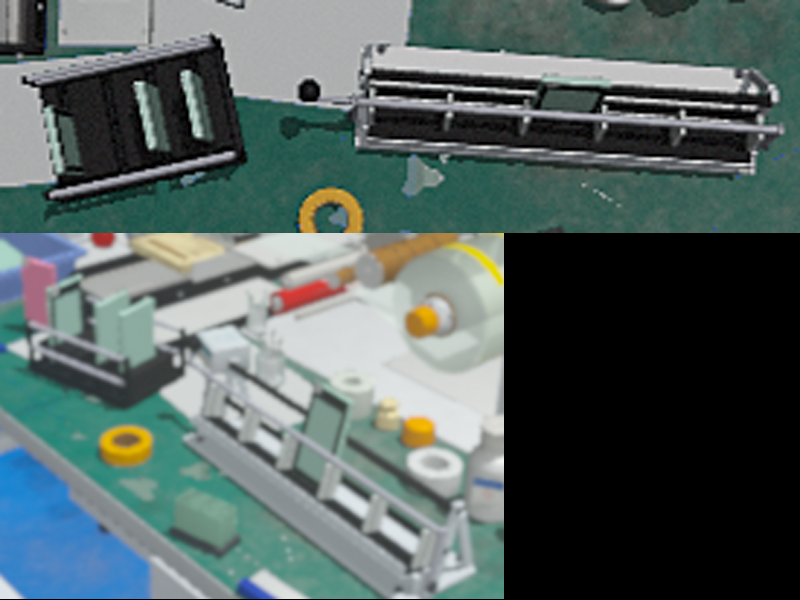

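Three panes stand in the stand: the leftmost (+y) has its film towards -y, and the other two show plain faces towards -y. The racked pane is in the middle bay, and a pink decoy is by the stand. Next come a helper file and rough positions from the top camera.

```bash
cat > h.py <<'E'
from bench import ctrl
import cv2, numpy as np
from scipy.spatial.transform import Rotation as Ro
np.set_printoptions(precision=4,suppress=True)
def cam(n,st=None):
    c=ctrl.calibration(n)
    if n!="wrist": return c["K"],np.array(c["origin"]),Ro.from_rotvec(c["attitude"]).as_matrix()
    st=st or ctrl.get_state(); R=Ro.from_rotvec(st["tool_rot"]).as_matrix(); T=c["tool_from_camera"]
    return c["K"],st["position"]+R@T[:3,3],R@T[:3,:3]
def ray(C,uv):
    K,o,R=C; uv=np.atleast_2d(uv).astype(float)
    d=np.c_[(uv[:,0]-K[0,2])/K[0,0],-(uv[:,1]-K[1,2])/K[1,1],-np.ones(len(uv))]@R.T
    return o,d
def onz(C,uv,z):
    o,d=ray(C,uv); return o+d*((z-o[2])/d[:,2])[:,None]
def proj(C,P):
    K,o,R=C; p=(np.atleast_2d(P)-o)@R; return np.c_[K[0,2]-K[0,0]*p[:,0]/p[:,2],K[1,2]+K[1,1]*p[:,1]/p[:,2]]
def Rtool(yaw,tilt=0):
    """tool down, tool y axis horizontal at yaw from world x (deg); tilt: tool z leans towards -ydir (tool top towards +ydir)"""
    y=np.array([np.cos(np.radians(yaw)),np.sin(np.radians(yaw)),0]); z=np.array([0,0,-1.])
    R=np.c_[np.cross(y,z),y,z]
    return R@Ro.from_euler('x',-tilt if False else tilt,degrees=True).as_matrix()
def go(P,R):
    """print turn first (tool deg), then shift in the turned tool frame (cm)"""
    st=ctrl.get_state(); R0=Ro.from_rotvec(st["tool_rot"]).as_matrix()
    t=np.degrees(Ro.from_matrix(R0.T@R).as_rotvec()); s=100*R.T@(np.array(P)-st["position"])
    print("turn",t.round(2),"n",np.linalg.norm(t)/10.7,"then shift",s.round(2),"n",np.linalg.norm(s)/6.25,"| before-turn shift",(100*R0.T@(np.array(P)-st["position"])).round(2))
def snap(n,f=None):
    st=ctrl.get_state(); im=ctrl.get_image(n)[:,:,::-1].copy()
    if f: cv2.imwrite("pics/"+f,im)
    return cam(n,st),im
E
python3 - <<'E'
from h import *
C=cam("top")
# crop scale 800/275, offset (190,180)
f=lambda x,y:(190+x*275/800,180+y*80/233)
for n,p,z in [("knob",f(309,90),.112),("hinge+",f(357,140),.03),("hinge-",f(757,168),.03),("barL",f(355,100),.105),("barR",f(780,130),.105),("panetop",f(572,78),.145),
 ("railBL",f(28,80),.08),("railBR",f(215,40),.08),("railFL",f(50,195),.08),("railFR",f(240,156),.08),("p1",f(45,105),.132),("p3t",f(137,82),.132),("p4t",f(184,72),.132),
 ("jar",(294,163),.08)]:
    print(n,onz(C,p,z)[0])
st=ctrl.get_state();print(Ro.from_rotvec(st["tool_rot"]).as_matrix())
go((.47,-.05,.42),Rtool(90)); go((.47,-.05,.42),Rtool(-90))
E
```

```text
knob [0.5282 0.1184 0.112 ]
hinge+ [0.482  0.0717 0.03  ]
hinge- [ 0.4551 -0.3416  0.03  ]
barL [0.519  0.0732 0.105 ]
barR [ 0.4914 -0.3452  0.105 ]
panetop [ 0.5387 -0.1358  0.145 ]
railBL [0.5392 0.4035 0.08  ]
railBR [0.5805 0.2153 0.08  ]
railFL [0.4241 0.378  0.08  ]
railFR [0.4639 0.1884 0.08  ]
p1 [0.5112 0.3738 0.132 ]
p3t [0.5339 0.2849 0.132 ]
p4t [0.5438 0.2393 0.132 ]
jar [0.6723 0.1276 0.08  ]
[[-0.9442  0.3295 -0.0005]
 [ 0.3295  0.9442 -0.0017]
 [-0.0001 -0.0017 -1.    ]]
turn [ -0.1   -0.01 -19.24] n 1.7979444920039178 then shift [-25.59 -66.33 -12.87] n 11.560746980881158 | before-turn shift [-46.02 -54.22 -12.78]
turn [ -0.01   0.14 160.76] n 15.024509909421289 then shift [ 25.59  66.33 -12.87] n 11.560746980881158 | before-turn shift [-46.02 -54.22 -12.78]
```

Run:
```python
from h import *
go((.45,.18,.40),Rtool(90))
```

```text
turn [ -0.1   -0.01 -19.24] n 1.7979444920039178 then shift [-23.59 -43.33 -10.87] n 8.083605984039991 | before-turn shift [-36.55 -33.16 -10.81]
```

Call:
drive_tool --motion '[[[0,0,-1],[0,0,-9.6],1],[[0,0,-1],[0,0,-9.6],1],[[-2.36,-4.33,-0.88],[0,0,0],1],[[-2.36,-4.33,-0.88],[0,0,0],1],[[-2.36,-4.33,-0.88],[0,0,0],1],[[-2.36,-4.33,-0.88],[0,0,0],1],[[-2.36,-4.33,-0.88],[0,0,0],1],[[-2.36,-4.33,-0.88],[0,0,0],1],[[-2.36,-4.33,-0.88],[0,0,0],1],[[-2.36,-4.33,-0.88],[0,0,0],1],[[-2.36,-4.33,-0.88],[0,0,0],1],[[-2.36,-4.33,-0.88],[0,0,0],1]]'

```text
time: 1.6
position: [0.4503, 0.1789, 0.4003]
tool_rot: [-0.001, -3.141, -0.0]
ft_force: [0.9, 0.3, 0.5]
grip_width: 0.999
grip_force: 0.0
```

Call:
drive_tool --motion '[[[0,0,0],[0,0,0],1],[[0,0,0],[0,0,0],1]]'

```text
time: 1.85
position: [0.4495, 0.1811, 0.3999]
tool_rot: [-0.0, -3.141, -0.001]
ft_force: [0.1, 0.7, 0.3]
grip_width: 1.0
grip_force: 0.0
```

Run:
```python
from h import *
C,im=snap("wrist","w1.png"); print(ctrl.get_state()["position"],C[1])
```

```text
[0.4492 0.1817 0.3998] [0.3688 0.1816 0.4922]
```

View pics/w1.png

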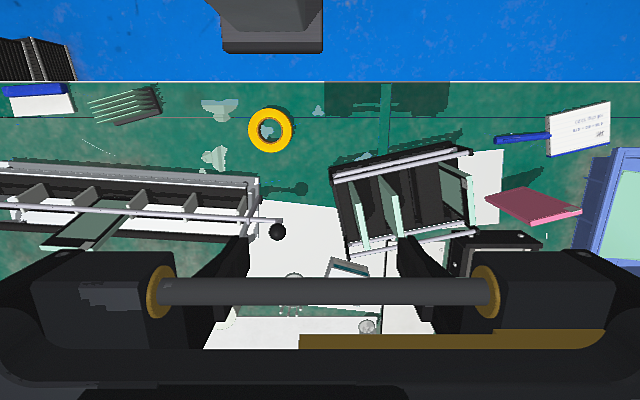

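The wrist view shows the knob at (277,231), the rack on the left with its pane, and the stand with panes at (360,225), (390,210) and (455,190). I'll triangulate the knob.

Run:
```python
from h import *
st=ctrl.get_state(); Cw=cam("wrist",st); w=cv2.imread("pics/w1.png"); t=cv2.imread("pics/top0.png"); Ct=cam("top")
def blob(im,c,r,th):
    x,y=c; s=im[y-r:y+r+1,x-r:x+r+1].max(2); m=(s<th).astype(np.uint8)
    n,l,S,ce=cv2.connectedComponentsWithStats(m); k=l[r,r]; print(S[k]); return ce[k]+[x-r,y-r]
a=blob(w,(277,231),14,60); b=blob(t,(296,211),8,60); print(a,b)
o1,d1=ray(Cw,a); o2,d2=ray(Ct,b); d1=d1[0];d2=d2[0]
s=np.linalg.lstsq(np.c_[d1,-d2],o2-o1,rcond=None)[0]; print(o1+s[0]*d1,o2+s[1]*d2)
print(onz(Cw,a,.112),onz(Ct,b,.112))
```

```text
[  6   6  17  18 223]
[ 5  5  7  7 43]
[277.2466 231.4081] [295.8605 211.    ]
[0.5287 0.1207 0.1105] [0.528  0.1195 0.1104]
[[0.5281 0.1209 0.112 ]] [[0.5279 0.1194 0.112 ]]
```

Run:
```python
from h import *
print(ctrl.get_state()["joint_positions"])
for y in(-4,176): go((.528,.12,.111+.051+.1),Rtool(y))
```

```text
[-0.7207 -0.0739  0.2656  1.6754  0.0188  1.5384  1.1156]
turn [-0.04 -0.05 94.07] n 8.791545886613358 then shift [-5.61  8.29 13.78] n 2.724592480623293 | before-turn shift [-7.89 -6.18 13.77]
turn [  0.05  -0.04 -85.93] n 8.030886870220039 then shift [ 5.61 -8.29 13.78] n 2.724592480623293 | before-turn shift [-7.89 -6.18 13.77]
```

Call:
drive_tool --motion '[[[0,0,0],[0,0,10.45],1],[[0,0,0],[0,0,10.45],0],[[0,0,0],[0,0,10.45],-0.2],[[0,0,0],[0,0,10.45],-0.2],[[0,0,0],[0,0,10.45],-0.2],[[0,0,0],[0,0,10.45],-0.2],[[0,0,0],[0,0,10.45],-0.2],[[0,0,0],[0,0,10.45],-0.2],[[0,0,0],[0,0,10.45],-0.2],[[-2.8,4.15,4.6],[0,0,0],-0.2],[[-2.8,4.15,4.6],[0,0,0],-0.2],[[0,0,4.6],[0,0,0],-0.2]]'

```text
time: 3.4
position: [0.5239, 0.1222, 0.268]
tool_rot: [2.301, 2.136, -0.0]
ft_force: [-0.6, 0.3, -0.1]
grip_width: 0.4
grip_force: 0.0
```

Call:
drive_tool --motion '[[[0,0,0],[0,0,0],-0.2],[[0,0,0],[0,0,0],-0.2]]'

```text
time: 3.65
position: [0.5225, 0.1255, 0.2712]
tool_rot: [2.296, 2.144, 0.003]
ft_force: [0.8, 0.6, -0.0]
grip_width: 0.4
grip_force: 0.0
```

Run:
```python
from h import *
go((.528,.12,.111+.051),Rtool(-4)); C,im=snap("wrist"); print(proj(C,[.528,.12,.111]))
```

```text
turn [ 0.09 -0.06  0.07] n 0.011856444834433934 then shift [-0.51  0.58 10.92] n 1.7522765220318859 | before-turn shift [-0.52  0.57 10.92]
[[328.2791 211.5659]]
```

Call:
drive_tool --motion '[[[-0.25,0.3,2.7],[0,0,0],-0.2],[[-0.25,0.3,2.7],[0,0,0],-0.2],[[0,0,2.7],[0,0,0],-0.2],[[0,0,2.7],[0,0,0],-0.2],[[0,0,0],[0,0,0],-0.2],[[0,0,0],[0,0,0],-0.2]]'

```text
time: 4.45
position: [0.5292, 0.1192, 0.164]
tool_rot: [2.297, 2.141, 0.005]
ft_force: [-0.7, -0.1, 0.8]
grip_width: 0.401
grip_force: 0.0
```

Call:
drive_tool --motion '[[[0,-0.7,0],[0,0,0],-0.2],[[0,-0.7,0],[0,0,0],-0.2],[[0,-0.7,0],[0,0,0],-0.2],[[0,-0.7,0],[0,0,0],-0.2],[[0,-0.7,0.2],[0,0,0],-0.2],[[0,-0.7,0.2],[0,0,0],-0.2],[[0,-0.7,0.2],[0,0,0],-0.2],[[0,-0.7,0.2],[0,0,0],-0.2],[[0,-0.7,0.2],[0,0,0],-0.2],[[0,-0.5,0],[0,0,0],-0.2],[[0,0,0],[0,0,0],-0.2]]'

```text
time: 5.82
position: [0.4606, 0.1232, 0.1521]
tool_rot: [2.299, 2.14, 0.002]
ft_force: [2.7, -0.5, -0.4]
grip_width: 0.404
grip_force: 1.2
```

Call:
drive_tool --motion '[[[0,-0.2,0],[0,0,0],-0.2],[[0,-0.2,0],[0,0,0],-0.2],[[0,-0.2,0],[0,0,0],-0.2],[[0,0,0],[0,0,0],-0.2]]'

```text
time: 6.32
position: [0.4582, 0.1233, 0.1534]
tool_rot: [2.296, 2.136, 0.012]
ft_force: [10.2, -1.6, -1.3]
grip_width: 0.4
grip_force: 4.4
```

Call:
drive_tool --motion '[[[0,0.5,0],[0,0,0],-0.2],[[0,0,-3],[0,0,0],-0.2],[[0,0,-5],[0,0,0],-0.2],[[0,0,-5],[0,0,0],-0.2],[[0,0,-5],[0,0,0],-0.2]]'

```text
time: 6.95
position: [0.4577, 0.1234, 0.3326]
tool_rot: [-2.297, -2.14, 0.004]
ft_force: [1.0, 0.5, -0.1]
grip_width: 0.399
grip_force: 0.0
```

Run:
```python
from h import *
go((.423,.28,.33),Rtool(-78))
```

```text
turn [-0.16  0.16 73.94] n 6.910203871707072 then shift [ -0.14 -16.04   0.26] n 2.566953475623048 | before-turn shift [15.38 -4.57  0.27]
```

Call:
drive_tool --motion '[[[0,0,0],[0,0,10.55],-0.2],[[0,0,0],[0,0,10.55],-0.2],[[0,0,0],[0,0,10.55],-0.2],[[0,0,0],[0,0,10.55],-0.2],[[0,0,0],[0,0,10.55],-0.2],[[0,0,0],[0,0,10.55],-0.2],[[0,0,0],[0,0,10.6],-0.2],[[0,-5.3,0],[0,0,0],-0.2],[[0,-5.3,0],[0,0,0],-0.2],[[0,-5.3,0],[0,0,0],-0.2],[[0,0,0],[0,0,0],-0.2],[[0,0,0],[0,0,0],-0.2]]'

```text
time: 8.45
position: [0.4255, 0.2782, 0.3309]
tool_rot: [3.123, 0.329, -0.004]
ft_force: [-0.9, -0.5, 0.1]
grip_width: 0.397
grip_force: 0.0
```

Run:
```python
from h import *
st=ctrl.get_state(); np.save("st2.npy",st,allow_pickle=True); C,im=snap("wrist","w2.png"); print(st["position"],C[1]); snap("top","t2.png")
```

```text
[0.4255 0.2782 0.3309] [0.5052 0.2957 0.423 ]
```

View pics/w2.png

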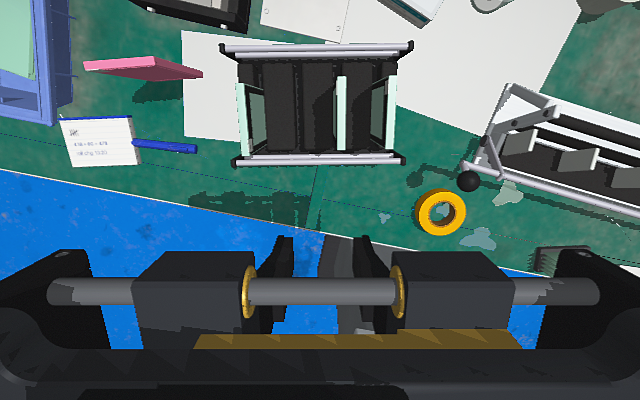

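The wrist view from above shows the stand with three bright pane tops at u≈240, 341 and 390 (v≈76–155), and the open bail at the right. Now I'll get the top strips precisely and crop them to check which side the film is on.

```bash
cat >> h.py <<'E'
def panes(C,im,lim=None):
    """bright pale-green top strips -> centre & direction on z=.132"""
    h,s,v=[x.astype(int) for x in cv2.split(cv2.cvtColor(im,cv2.COLOR_BGR2HSV))]
    m=((v>190)&(s>15)&(s<70)&(h>50)&(h<90)).astype(np.uint8)
    m=cv2.morphologyEx(m,cv2.MORPH_OPEN,np.ones((3,3)))
    for c in cv2.findContours(m,cv2.RETR_EXTERNAL,cv2.CHAIN_APPROX_NONE)[0]:
        if cv2.contourArea(c)<150: continue
        r=cv2.minAreaRect(c); q=onz(C,cv2.boxPoints(r),.132)[:,:2]; ctr=onz(C,r[0],.132)[0]
        e=[q[1]-q[0],q[2]-q[1]]; e.sort(key=np.linalg.norm); L=e[1]*np.sign(e[1][0])
        print("px",np.round(r[0],1),"ctr",ctr,"short %.1f long %.1f mm yaw %.1f"%(1e3*np.linalg.norm(e[0]),1e3*np.linalg.norm(L),np.degrees(np.arctan2(L[1],L[0]))))
E
python3 - <<'E'
from h import *
st=np.load("st2.npy",allow_pickle=True).item(); C=cam("wrist",st); im=cv2.imread("pics/w2.png")
panes(C,im)
cv2.imwrite("pics/w2c.png",cv2.resize(im[35:175,220:420],(800,560),interpolation=cv2.INTER_CUBIC))
E
```

```text
px [242. 119.] ctr [0.4802 0.3665 0.132 ] short 7.3 long 65.0 mm yaw 12.7
px [390.7 112. ] ctr [0.5151 0.2333 0.132 ] short 6.9 long 62.2 mm yaw 12.5
px [341.  112.5] ctr [0.5051 0.278  0.132 ] short 7.1 long 64.7 mm yaw 13.3
px [14.5 38. ] ctr [0.5062 0.5669 0.132 ] short 24.1 long 61.1 mm yaw -3.9
```

View pics/w2c.png

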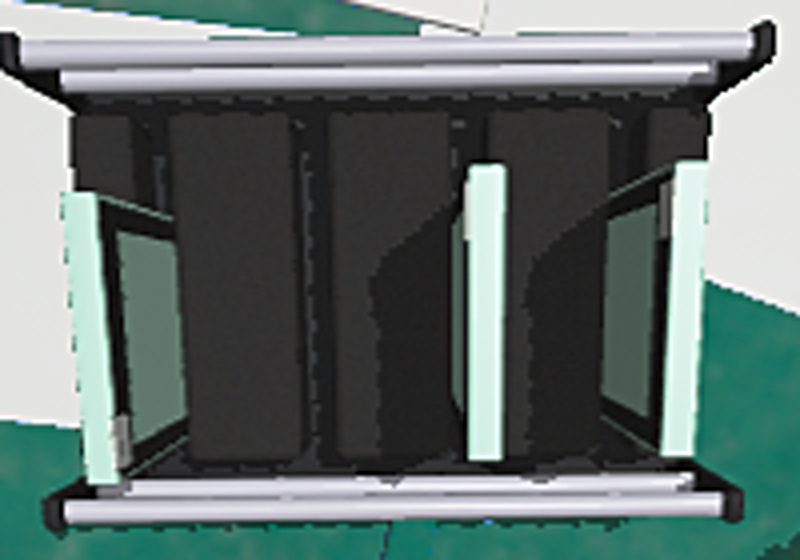

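All confirmed: pane A (+y slot) has its film towards -y, and B and C have theirs towards +y. The stand's yaw is about 12.8°. Now a precise view of the rack.

Run:
```python
from h import *
go((.435,-.12,.33),Rtool(-94))
```

```text
turn [ 0.05  0.07 15.89] n 1.484843945920832 then shift [ 3.64 39.57  0.14] n 6.358773305438843 | before-turn shift [-7.33 39.06  0.17]
```

Call:
drive_tool --motion '[[[0,0,0],[0,0,8],-0.2],[[0,0,0],[0,0,8],-0.2],[[0.45,5,0],[0,0,0],-0.2],[[0.45,5,0],[0,0,0],-0.2],[[0.45,5,0],[0,0,0],-0.2],[[0.45,5,0],[0,0,0],-0.2],[[0.45,5,0],[0,0,0],-0.2],[[0.45,5,0],[0,0,0],-0.2],[[0.45,5,0],[0,0,0],-0.2],[[0.45,5,0],[0,0,0],-0.2],[[0,0,0],[0,0,0],-0.2],[[0,0,0],[0,0,0],-0.2]]'

```text
time: 10.05
position: [0.4337, -0.123, 0.3316]
tool_rot: [-3.138, 0.112, 0.001]
ft_force: [-0.1, 0.3, -0.8]
grip_width: 0.402
grip_force: 0.0
```

Run:
```python
from h import *
st=ctrl.get_state(); np.save("st3.npy",st,allow_pickle=True); C,im=snap("wrist","w3.png"); print(st["position"],C[1])
panes(C,im)
```

```text
[ 0.4337 -0.123   0.3316] [ 0.5147 -0.1284  0.4238]
px [333.  81.] ctr [ 0.538  -0.1388  0.132 ] short 6.7 long 68.1 mm yaw 86.0
```

View pics/w3.png

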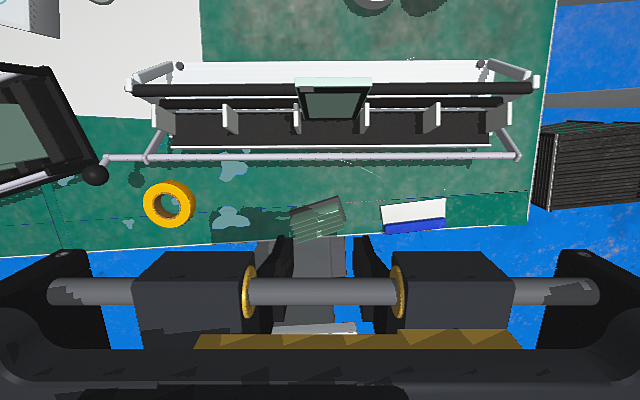

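The rack view shows the racked pane's top strip at (333,81), fins at u≈158, 228, 297, 366, 435 and 500, and the open bail bar at v≈157. I'll compute the bay frame from the strip and cross-check it against the fins.

Run:
```python
from h import *
st=np.load("st3.npy",allow_pickle=True).item(); C=cam("wrist",st); im=cv2.imread("pics/w3.png")
top=onz(C,(333,81),.149)[0]; yaw=-4.0; a=np.radians(yaw); X=np.array([np.cos(a),np.sin(a),0]);Y=np.array([-np.sin(a),np.cos(a),0])
b3=top-.0272*X-np.array([0,0,.117]); print("top",top,"bay3",b3)
h,s,v=cv2.split(cv2.cvtColor(im,cv2.COLOR_BGR2HSV))
m=((v>150)&(s<30)).astype(np.uint8)
for r in(114,120,126):
    e=np.flatnonzero(np.diff(m[r].astype(int))); print(r,e[(e>100)&(e<540)])
# predicted fins: fin ridge middle points at y=(k+.5)*78 ; top of fin 46 up rest, 0..26 out
for k in range(-2,4):
    base=b3+(k-.5)*.078*Y
    P=[base+X*(.046*np.sin(.2618)-d*np.cos(.2618))+np.array([0,0,.046*np.cos(.2618)+d*np.sin(.2618)]) for d in(0,.026)]
    print(k,proj(C,P).round(1).tolist())
# bay corner back rests: bars at 22, 70 up
print(proj(C,[b3+u*np.array([.2588*X[0],.2588*X[1],.966])-.2*Y for u in(.0,.022,.07)]))
P=[b3-.014*X-np.array([0,0,.01])+(-.048*X+np.array([0,0,.078]))+t*Y for t in(-.15,.15)];print("bar open",proj(C,P))
np.save("bay3.npy",b3)
```

```text
top [ 0.5367 -0.1382  0.149 ] bay3 [ 0.5095 -0.1363  0.032 ]
114 [150 151 155 221 226 293 297 364 368 435 440 507 511 539]
120 [151 155 222 226 293 297 364 368 435 439 506 511 539]
126 [151 155 222 226 293 296 538 539]
-2 [[509.8, 101.8], [509.3, 125.8]]
-1 [[438.2, 101.8], [437.9, 125.9]]
0 [[366.6, 101.9], [366.5, 125.9]]
1 [[295.0, 101.9], [295.1, 126.0]]
2 [[223.6, 102.0], [223.8, 126.0]]
3 [[152.1, 102.1], [152.6, 126.1]]
[[491.0193 112.6828]
 [501.4522 107.8214]
 [529.4245  94.7873]]
bar open [[468.8966 172.9247]
 [192.9969 173.0279]]
```

Run:
```python
from h import *
b3=np.load("bay3.npy"); a=np.radians(-4.); X=np.array([np.cos(a),np.sin(a),0]);Y=np.array([-np.sin(a),np.cos(a),0])
C=cam("wrist",np.load("st3.npy",allow_pickle=True).item())
print("knob open pred",proj(C,b3-.062*X+.257*Y+[0,0,.068]),"obs 95,175")
print("tips",proj(C,[C[1]*0+ctrl.get_state()["position"]+Ro.from_rotvec(ctrl.get_state()["tool_rot"]).apply([x,y,.07]) for x in(-.0095,.0095) for y in(-.0175,.0175)]).round(1).tolist())
go((.5151,.2333,.26),Rtool(-77.2))
```

```text
knob open pred [[ 94.7927 173.0646]] obs 95,175
tips [[293.1, 266.8], [351.4, 266.8], [292.1, 237.6], [352.3, 237.6]]
turn [ -0.05   0.01 -16.77] n 1.5673484380667129 then shift [ 15.79 -32.86   7.16] n 5.945252873858715 | before-turn shift [  5.64 -36.02   7.19]
```

Call:
drive_tool --motion '[[[0,0,0],[0,0,-8.4],-0.31],[[0,0,0],[0,0,-8.4],-0.31],[[2.25,-4.7,0],[0,0,0],-0.31],[[2.25,-4.7,0],[0,0,0],-0.31],[[2.25,-4.7,0],[0,0,0],-0.31],[[2.25,-4.7,0],[0,0,0],-0.31],[[2.25,-4.7,0],[0,0,0],-0.31],[[2.25,-4.7,0],[0,0,0],-0.31],[[2.3,-4.7,2],[0,0,0],-0.31],[[0,0,2.6],[0,0,0],-0.31],[[0,0,2.6],[0,0,0],-0.31],[[0,0,0],[0,0,0],-0.31]]'

```text
time: 11.6
position: [0.5132, 0.2339, 0.2573]
tool_rot: [3.12, 0.354, -0.008]
ft_force: [-0.4, -0.3, 0.0]
grip_width: 0.345
grip_force: 0.0
```

Run:
```python
from h import *
C,t=snap("top","t4.png"); d=np.abs(t.astype(int)-cv2.imread("pics/t2.png")).sum(2)[195:250,195:280]; print((d>90).sum())
go((.5151,.2333,.167),Rtool(-77.2))
```

```text
2627
turn [0.01 0.12 0.12] n 0.015653218318710783 then shift [0.07 0.08 9.21] n 1.473654924557367 | before-turn shift [0.09 0.08 9.21]
```

Call:
drive_tool --motion '[[[0.05,0.08,3],[0,0,0],-0.31],[[0,0,3],[0,0,0],-0.31],[[0,0,3.2],[0,0,0],-0.31],[[0,0,0],[0,0,0],-0.31],[[0,0,0],[0,0,0],-1],[[0,0,0],[0,0,0],-1],[[0,0,0],[0,0,0],-1],[[0,0,0],[0,0,0],-1],[[0,0,0],[0,0,0],-1]]' --force 30

```text
time: 12.78
position: [0.5166, 0.2328, 0.169]
tool_rot: [-3.121, -0.35, -0.003]
ft_force: [-1.1, -0.0, 6.3]
grip_width: 0.091
grip_force: 30.0
```

Run:
```python
from h import *
st=ctrl.get_state(); print(st["position"],st["tool_rot"]); np.save("st5.npy",st,allow_pickle=True)
C,im=snap("wrist","w5.png")
R=Ro.from_rotvec(st["tool_rot"])
for z in(.035,.07,.1): print(z,proj(C,[st["position"]+R.apply([x,0,z]) for x in(.0095,.033)]).round(1).tolist())
```

```text
[0.5166 0.2328 0.169 ] [-3.121  -0.3503 -0.0031]
0.035 [[323.4, 268.4], [323.5, 221.7]]
0.07 [[323.3, 238.1], [323.3, 199.4]]
0.1 [[323.2, 220.0], [323.2, 186.3]]
```

View pics/w5.png

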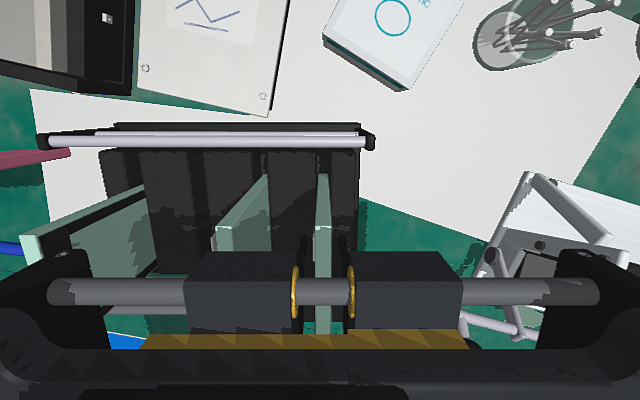

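Pane C is held (width 0.091, 8 mm); its edge strip runs down (323, 175–250). I'll lift it and measure its offset in the hand.

Call:
drive_tool --motion '[[[0,0,-2],[0,0,0],-1],[[0,0,-4],[0,0,0],-1],[[0,0,-5],[0,0,0],-1],[[0,0,-5],[0,0,0],-1],[[0,0,-1],[0,0,0],-1],[[0,0,0],[0,0,0],-1]]'

```text
time: 13.58
position: [0.5157, 0.2323, 0.3371]
tool_rot: [3.122, 0.35, -0.001]
ft_force: [-0.2, 0.1, -2.3]
grip_width: 0.089
grip_force: 30.0
```

Run:
```python
from h import *
st=ctrl.get_state(); print(st["position"],st["grip_width"]); np.save("st6.npy",st,allow_pickle=True)
C,im=snap("wrist","w6.png")
R=Ro.from_rotvec(st["tool_rot"])
for z in(.035,.051,.07,.1,.155): print(z,proj(C,[st["position"]+R.apply([x,0,z]) for x in(-.033,.0095,.033)]).round(1).tolist())
cv2.imwrite("pics/w6c.png",cv2.resize(im[120:280,260:390],(650,800)[:2],interpolation=cv2.INTER_NEAREST)[:600] if False else cv2.resize(im[130:280,270:390],(480,600),interpolation=cv2.INTER_NEAREST))
```

```text
[0.5157 0.2323 0.3371] 0.08884293743440802
0.035 [[323.3, 342.3], [323.4, 268.4], [323.5, 221.7]]
0.051 [[323.2, 321.4], [323.3, 253.0], [323.4, 210.3]]
0.07 [[323.2, 300.9], [323.3, 238.1], [323.3, 199.4]]
0.1 [[323.1, 275.6], [323.2, 220.0], [323.2, 186.3]]
0.155 [[323.0, 243.1], [323.1, 197.4], [323.1, 170.1]]
```

View pics/w6c.png

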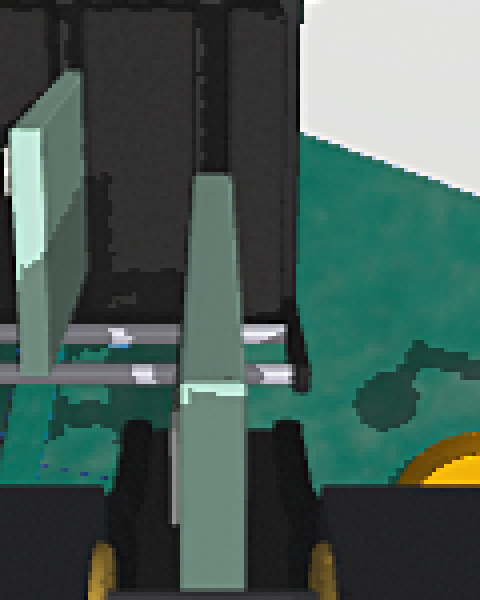

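The in-hand edge runs from v≈173.8 (bottom) to v≈226 (top corner), so the pane sits about 4 mm towards tool -x. C goes to bay 2. First a high hover above it.

```bash
cat >> h.py <<'E'
_a=np.radians(-4.); X=np.array([np.cos(_a),np.sin(_a),0]);Y=np.array([-np.sin(_a),np.cos(_a),0]);Z=np.array([0,0,1.])
U=np.sin(np.radians(15))*X+np.cos(np.radians(15))*Z; N=-np.cos(np.radians(15))*X+np.sin(np.radians(15))*Z  # up the rest, out of it
try: B3=np.load("bay3.npy")
except Exception: pass
RP=Rtool(-4,15)
def place(k,up=0,out=0,off=0,L=.157):
    """TCP so that pane foot is up/out from home in bay k; off = pane offset in tool x; L = tool z of pane's foot"""
    return B3+(k-3)*.078*Y+(.004+out)*N+(L+up)*U-off*Y
E
python3 - <<'E'
from h import *
print(RP)
P=place(2,up=.06,out=.01,off=-.004); P[2]=.36; print(P,place(2,off=-.004)); go(P,Rtool(-4))
go(P,RP)
E
```

```text
[[ 0.0698  0.9636 -0.2582]
 [ 0.9976 -0.0674  0.0181]
 [ 0.     -0.2588 -0.9659]]
[ 0.5469 -0.2131  0.36  ] [ 0.5411 -0.2127  0.1847]
turn [ -0.06   0.16 -73.19] n 6.83988070176762 then shift [-44.2    6.26  -2.42] n 7.152452146248242 | before-turn shift [-6.8  44.12 -2.37]
turn [ 12.84  -9.41 -72.76] n 6.961175439803102 then shift [-44.2    5.42  -3.96] n 7.152452146248242 | before-turn shift [-6.8  44.12 -2.37]
```

Call:
drive_tool --motion '[[[0,0,-0.35],[0,0,-10.45],-1],[[0,0,-0.35],[0,0,-10.45],-1],[[0,0,-0.35],[0,0,-10.45],-1],[[0,0,-0.35],[0,0,-10.45],-1],[[0,0,-0.35],[0,0,-10.45],-1],[[0,0,-0.35],[0,0,-10.45],-1],[[0,0,-0.3],[0,0,-10.45],-1],[[-5.5,0.7,0],[0,0,0],-1],[[-5.5,0.7,0],[0,0,0],-1],[[-5.5,0.7,0],[0,0,0],-1],[[-5.5,0.7,0],[0,0,0],-1],[[-5.5,0.7,0],[0,0,0],-1]]'

```text
time: 15.12
position: [0.5305, -0.046, 0.359]
tool_rot: [-2.296, -2.14, 0.005]
ft_force: [0.7, -0.2, -2.4]
grip_width: 0.092
grip_force: 30.0
```

Call:
drive_tool --motion '[[[-5.5,0.7,0],[0,0,0],-1],[[-5.5,0.7,0],[0,0,0],-1],[[-5.5,0.7,0],[0,0,0],-1],[[0,0,0],[7.5,0,0],-1],[[0,0,0],[7.5,0,0],-1],[[0,0,0],[0,0,0],-1]]'

```text
time: 15.88
position: [0.5417, -0.2095, 0.3571]
tool_rot: [-2.145, -2.001, 0.27]
ft_force: [0.5, -1.1, -2.4]
grip_width: 0.087
grip_force: 30.0
```

Run:
```python
from h import *
go(place(2,up=.06,out=.01,off=-.004),RP); print(ctrl.get_state()["joint_positions"])
```

```text
turn [-0.36  0.01  0.03] n 0.03365617951044831 then shift [-0.33  3.42 10.67] n 1.7934895249587663 | before-turn shift [-0.33  3.49 10.65]
[-0.1228  0.3444  0.5543  1.3666 -0.0868  1.7321  0.3552]
```

Call:
drive_tool --motion '[[[-0.3,3.4,0],[-0.3,0,0],-1],[[0,0,3.5],[0,0,0],-1],[[0,0,3.5],[0,0,0],-1],[[0,0,3.6],[0,0,0],-1],[[0,0,0],[0,0,0],-1],[[0,0,0],[0,0,0],-1]]'

```text
time: 16.62
position: [0.5469, -0.2139, 0.2517]
tool_rot: [-2.155, -2.008, 0.256]
ft_force: [-0.0, 0.6, -1.1]
grip_width: 0.092
grip_force: 30.0
```

Run:
```python
from h import *
go(place(2,up=.06,out=.01,off=-.004),RP)
st=ctrl.get_state(); np.save("st7.npy",st,allow_pickle=True); C,im=snap("wrist","w7.png")
R=Ro.from_rotvec(st["tool_rot"])
for z in(.037,.157): print(z,proj(C,[st["position"]+R.apply([x-.004,0,z]) for x in(-.033,.033)]).round(1).tolist())
a=im[60:260,200:460]; C2,s=snap("scene"); 
uv=proj(C2,B3)[0]; print(uv)
b=s[190:290,320:420]
m=np.zeros((600,800,3),np.uint8); m[:400,:520]=cv2.resize(a,(520,400),interpolation=cv2.INTER_NEAREST); m[200:600,400:800]=cv2.resize(b,(400,400),interpolation=cv2.INTER_CUBIC)
cv2.imwrite("pics/w7m.png",m)
```

```text
turn [ 0.47 -0.   -0.04] n 0.04367397064872273 then shift [0.08 0.16 0.63] n 0.10467486542331368 | before-turn shift [0.08 0.15 0.63]
0.037 [[321.6, 345.4], [321.6, 228.1]]
0.157 [[321.9, 245.9], [321.9, 174.0]]
[356.2344 253.0545]
```

View pics/w7m.png

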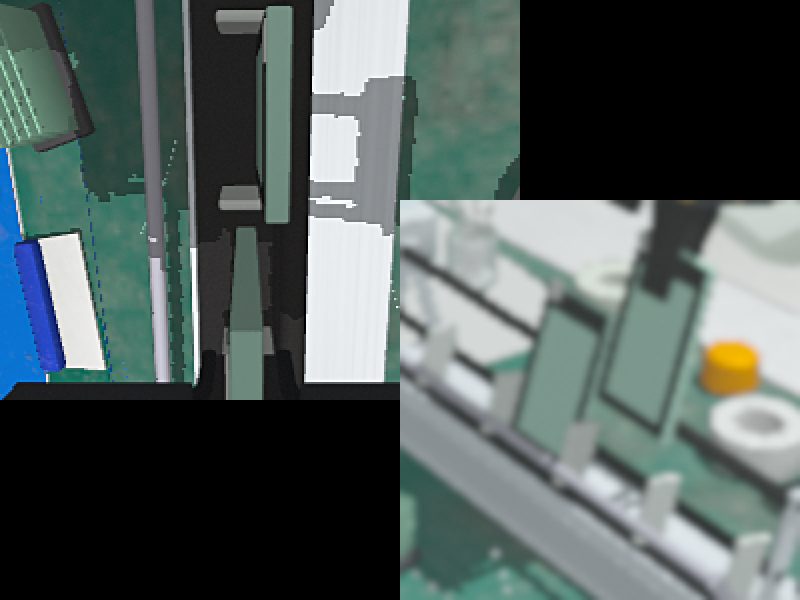

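The wrist crop shows the fin between bays 2 and 3 at v≈152–165 and the held pane's foot edge at v≈174, as predicted. The scene crop shows the film side facing out. I'll check the fin edges numerically.

Run:
```python
from h import *
st=np.load("st7.npy",allow_pickle=True).item(); C=cam("wrist",st); im=cv2.imread("pics/w7.png").astype(int).max(2)
for k in(2,3):
  for s in(-.0025,.0025):
    base=B3+(k-2.5)*.078*Y+s*Y
    print(k,s,proj(C,[base+.046*U+d*N for d in(.006,.026)]).round(1).tolist())
for c in(312,316,320,324): print(c,im[55:75,c].tolist(),im[145:180,c].tolist())
```

```text
2 -0.0025 [[331.0, 164.6], [308.7, 164.7]]
2 0.0025 [[331.0, 159.1], [308.6, 159.1]]
3 -0.0025 [[331.7, 70.6], [307.4, 70.6]]
3 0.0025 [[331.8, 64.0], [307.3, 64.0]]
312 [32, 31, 30, 31, 33, 32, 32, 32, 29, 15, 149, 149, 143, 140, 138, 120, 86, 85, 87, 88] [33, 33, 34, 33, 33, 33, 29, 21, 115, 109, 106, 106, 104, 103, 100, 139, 150, 143, 143, 139, 36, 28, 33, 31, 35, 34, 32, 31, 29, 55, 55, 51, 50, 49, 49]
316 [33, 31, 31, 32, 32, 30, 33, 32, 29, 14, 149, 149, 142, 139, 138, 121, 85, 85, 87, 87] [33, 34, 35, 32, 34, 34, 29, 19, 113, 107, 103, 104, 104, 103, 100, 141, 149, 142, 142, 136, 34, 31, 33, 32, 34, 33, 32, 35, 32, 30, 29, 30, 31, 31, 31]
320 [32, 34, 32, 32, 31, 33, 32, 32, 29, 13, 152, 150, 143, 140, 138, 123, 85, 84, 88, 87] [32, 34, 34, 32, 32, 31, 29, 45, 110, 106, 104, 103, 104, 102, 101, 140, 147, 142, 142, 134, 34, 28, 32, 33, 33, 33, 34, 29, 67, 109, 104, 102, 103, 103, 103]
324 [33, 31, 32, 35, 32, 31, 31, 32, 28, 13, 153, 149, 142, 140, 137, 122, 84, 85, 86, 88] [33, 33, 33, 34, 32, 31, 28, 42, 110, 106, 104, 104, 104, 103, 101, 141, 147, 141, 141, 133, 35, 27, 32, 33, 32, 33, 32, 28, 66, 107, 103, 102, 102, 102, 102]
```

The fins match the prediction within 0.5 px. Lowering now.

Run:
```python
from h import *
go(place(2,up=.005,out=.008,off=-.004),RP)
```

```text
turn [ 0.52  0.02 -0.03] n 0.048846419182243264 then shift [0.1  0.32 6.19] n 0.9920855922202325 | before-turn shift [0.1  0.26 6.19]
```

Call:
drive_tool --motion '[[[0.1,0.3,1],[0.5,0,0],-1],[[0,0,1.3],[0,0,0],-1],[[0,0,1.3],[0,0,0],-1],[[0,0,1.3],[0,0,0],-1],[[0,0,1.2],[0,0,0],-1],[[0,0,0],[0,0,0],-1],[[0,0,0],[0,0,0],-1]]'

```text
time: 17.6
position: [0.5339, -0.212, 0.191]
tool_rot: [-2.148, -2.002, 0.266]
ft_force: [0.6, -0.5, -2.5]
grip_width: 0.09
grip_force: 30.0
```

Run:
```python
from h import *
go(place(2,up=.003,out=0.0,off=-.004),RP)
```

```text
turn [-0.16 -0.   -0.04] n 0.015358294906990396 then shift [-0.02  0.86  0.12] n 0.13910518764223143 | before-turn shift [-0.02  0.86  0.12]
```

Call:
drive_tool --motion '[[[0,0.3,0.1],[0,0,0],-1],[[0,0.3,0],[0,0,0],-1],[[0,0.15,0],[0,0,0],-1],[[0,0,0],[0,0,0],-1]]'

```text
time: 18.1
position: [0.5407, -0.2124, 0.1877]
tool_rot: [-2.148, -2.002, 0.267]
ft_force: [-0.1, 0.3, -2.2]
grip_width: 0.093
grip_force: 30.0
```

Call:
drive_tool --motion '[[[0,0.1,0],[0,0,0],-1],[[0,0.1,0],[0,0,0],-1],[[0,0,0],[0,0,0],-1]]'

```text
time: 18.48
position: [0.542, -0.2126, 0.1873]
tool_rot: [-2.147, -2.0, 0.268]
ft_force: [-2.7, -0.0, 1.1]
grip_width: 0.089
grip_force: 30.0
```

Call:
drive_tool --motion '[[[0,0.05,0.1],[0,0,0],-1],[[0,0,0.1],[0,0,0],-1],[[0,0,0],[0,0,0],-1]]'

```text
time: 18.85
position: [0.5416, -0.2127, 0.1852]
tool_rot: [-2.147, -2.0, 0.269]
ft_force: [-5.7, -0.3, 2.4]
grip_width: 0.087
grip_force: 30.0
```

Run:
```python
from h import *
go(place(2,off=-.004),RP); f=ctrl.get_state()["ft_force"]; print("U",f@U,"N",f@N, f@Y, ctrl.get_state()["torque"])
```

```text
turn [-0.32 -0.03 -0.06] n 0.030344430284455014 then shift [-0.   -0.04  0.06] n 0.011175760563704222 | before-turn shift [-0.   -0.04  0.06]
U 0.8787225660188164 N 6.090725067346557 -0.6815158813110991 [0.0895 1.2243 0.0886]
```

Call:
drive_tool --motion '[[[0,-0.03,0.1],[0,0,0],-1],[[0,0,0.1],[0,0,0],-1],[[0,0,0],[0,0,0],-1]]'

```text
time: 19.23
position: [0.5413, -0.2127, 0.1846]
tool_rot: [-2.147, -2.001, 0.267]
ft_force: [-6.0, 1.4, 7.4]
grip_width: 0.091
grip_force: 30.0
```

Run:
```python
from h import *
go(place(2,off=-.004),RP); f=ctrl.get_state()["ft_force"]; print("U",f@U,"N",f@N, f@Y, ctrl.get_state()["torque"])
```

```text
turn [-0.24 -0.02 -0.05] n 0.022872857125976052 then shift [-0.   -0.02 -0.  ] n 0.003958593337429832 | before-turn shift [-0.   -0.02 -0.  ]
U 5.565245988109689 N 7.7508301249142155 0.9616719542666292 [0.2778 1.5256 0.0466]
```

Seated at the expected pose with light force. Releasing and retracting.

Call:
drive_tool --motion '[[[0,-0.05,-0.1],[0,0,0],-1],[[0,0,0],[0,0,0],-0.5],[[0,0,0],[0,0,0],-0.5],[[0,0,0],[0,0,0],-0.5],[[0,0,-2],[0,0,0],-0.5],[[0,0,-5],[0,0,0],-0.5],[[0,0,-5],[0,0,0],-0.5],[[0,0,-3],[0,0,0],-0.31],[[0,0,0],[-7.5,0,0],-0.31],[[0,0,0],[-7.5,0,0],-0.31]]'

```text
time: 20.48
position: [0.5818, -0.2155, 0.3295]
tool_rot: [2.297, 2.14, 0.001]
ft_force: [-0.6, 0.2, -0.1]
grip_width: 0.339
grip_force: 0.0
```

Run:
```python
from h import *
go((.425,.275,.34),Rtool(-77.2)); C,im=snap("wrist","w8.png"); panes(C,im)
```

```text
turn [ 0.13 -0.02 73.17] n 6.838017666194472 then shift [ -4.42 -51.3   -1.05] n 8.240627401736173 | before-turn shift [ 47.82 -19.09  -1.13]
px [269.3 212.5] ctr [ 0.5277 -0.231   0.132 ] short 7.8 long 42.0 mm yaw 86.6
px [261.7  92.5] ctr [ 0.5347 -0.1168  0.132 ] short 7.9 long 26.7 mm yaw 87.5
```

Call:
drive_tool --motion '[[[5.3,-2.12,0],[0,0,0],-0.31],[[5.3,-2.12,0],[0,0,0],-0.31],[[5.3,-2.12,0],[0,0,0],-0.31],[[5.3,-2.12,0],[0,0,0],-0.31],[[5.3,-2.12,0],[0,0,0],-0.31],[[5.3,-2.12,0],[0,0,0],-0.31],[[5.3,-2.12,0],[0,0,0],-0.31],[[5.3,-2.12,0],[0,0,0],-0.31],[[5.3,-2.12,0],[0,0,0],-0.31],[[0,0,0],[0,0,10.45],-0.31],[[0,0,0],[0,0,10.45],-0.31],[[0,0,0],[0,0,10.45],-0.31]]'

```text
time: 22.02
position: [0.424, 0.2744, 0.3299]
tool_rot: [-2.794, -1.433, 0.006]
ft_force: [0.5, -1.1, -0.2]
grip_width: 0.353
grip_force: 0.0
```

Call:
drive_tool --motion '[[[0,0,0],[0,0,10.45],-0.31],[[0,0,0],[0,0,10.45],-0.31],[[0,0,0],[0,0,10.45],-0.31],[[0,0,0],[0,0,10.45],-0.31],[[0,0,0],[0,0,0],-0.31],[[0,0,0],[0,0,0],-0.31]]'

```text
time: 22.78
position: [0.424, 0.2741, 0.3299]
tool_rot: [-3.121, -0.355, 0.006]
ft_force: [-0.7, 0.8, 0.6]
grip_width: 0.346
grip_force: 0.0
```

Run:
```python
from h import *
C,im=snap("wrist","w9.png"); print(ctrl.get_state()["position"]); panes(C,im)
go((.5051,.278,.26),Rtool(-77.2))
```

```text
[0.424  0.2741 0.3299]
px [239.2 115. ] ctr [0.48   0.3665 0.132 ] short 7.4 long 64.2 mm yaw 12.7
px [339. 111.] ctr [0.5042 0.2778 0.132 ] short 7.1 long 63.4 mm yaw 14.2
px [13.5 34.5] ctr [0.5023 0.5646 0.132 ] short 22.5 long 55.5 mm yaw -4.5
turn [-0.06  0.2   0.15] n 0.0241824872905574 then shift [8.   1.41 6.99] n 1.713891800523079 | before-turn shift [8.02 1.44 6.96]
```

Call:
drive_tool --motion '[[[3.9,0.7,0],[0,0,0],-0.31],[[3.85,0.7,3],[0,0,0],-0.31],[[0,0,4],[0,0,0],-0.31],[[0,0,3],[0,0,0],-0.31],[[0,0,3],[0,0,0],-0.31],[[0,0,2],[0,0,0],-0.31],[[0,0,0],[0,0,0],-0.31],[[0,0,0],[0,0,0],-0.31]]'

```text
time: 23.82
position: [0.5026, 0.2779, 0.1806]
tool_rot: [-3.121, -0.351, 0.003]
ft_force: [-0.0, -0.3, -0.1]
grip_width: 0.346
grip_force: 0.0
```

Run:
```python
from h import *
go((.5042-.0024,.2778-.0006,.167),Rtool(-77.2))
```

```text
turn [-0.09  0.11  0.05] n 0.014228329465207419 then shift [-0.1   0.05  1.36] n 0.21799171750252422 | before-turn shift [-0.09  0.05  1.36]
```

Call:
drive_tool --motion '[[[-0.1,0.05,1.3],[0,0,0],-0.31],[[0,0,0],[0,0,0],-0.31],[[0,0,0],[0,0,0],-1],[[0,0,0],[0,0,0],-1],[[0,0,0],[0,0,0],-1],[[0,0,0],[0,0,0],-1],[[0,0,0],[0,0,0],-1]]' --force 30

```text
time: 24.7
position: [0.5014, 0.2768, 0.1669]
tool_rot: [-3.121, -0.35, 0.005]
ft_force: [0.2, -0.9, 1.3]
grip_width: 0.091
grip_force: 30.0
```

Call:
drive_tool --motion '[[[0,0,-2],[0,0,0],-1],[[0,0,-4],[0,0,0],-1],[[0,0,-5],[0,0,0],-1],[[0,0,-5],[0,0,0],-1],[[0,0,-3],[0,0,0],-1],[[0,0,0],[0,0,0],-1],[[0,0,0],[0,0,0],-1]]'

```text
time: 25.58
position: [0.5012, 0.2765, 0.3544]
tool_rot: [3.121, 0.351, -0.01]
ft_force: [-1.2, -0.3, -2.5]
grip_width: 0.09
grip_force: 30.0
```

```bash
cat >> h.py <<'E'
def inhand(im):
    """foot (bottom) and top-corner rows of the held pane's camera-side edge, column ~323"""
    c=im[140:270,321:326].astype(int).mean(1); g=c[:,1]-c[:,2]; print("G-R",g.round().astype(int).tolist()); print("G",c[:,1].round().astype(int).tolist())
E
python3 - <<'E'
from h import *
st=ctrl.get_state(); C,im=snap("wrist","w10.png"); inhand(im)
R=Ro.from_rotvec(st["tool_rot"]); print(st["grip_width"])
for z in(.0365,.1565): print(z,proj(C,[st["position"]+R.apply([x,0,z]) for x in(.029,.033)]).round(1).tolist())
go(np.r_[place(4,off=-.004)[:2],.36],Rtool(-4))
E
```

```text
G-R [1, 1, 1, 1, 1, 1, 1, 1, 1, 1, 0, 1, -1, 0, 0, 0, -1, 0, 0, -1, -1, -1, -1, -1, 0, -1, -3, 20, 25, 24, 24, 24, 24, 24, 24, 23, 23, 24, 24, 23, 23, 24, 24, 24, 24, 24, 24, 23, 23, 24, 23, 23, 23, 24, 23, 24, 24, 24, 24, 24, 24, 23, 23, 24, 24, 24, 23, 24, 24, 23, 24, 24, 23, 24, 25, 24, 22, 46, 39, 36, 37, 37, 36, 37, 37, 37, 38, 39, 28, 26, 27, 27, 27, 27, 27, 27, 27, 27, 27, 27, 27, 27, 27, 27, 27, 27, 27, 27, 27, 27, 27, 27, 27, 27, 27, 27, 27, 27, 27, 27, 27, 27, 27, 27, 26, 27, 26, 27, 27, 27]
G [31, 31, 30, 29, 29, 31, 31, 30, 32, 29, 29, 30, 29, 29, 30, 28, 27, 29, 30, 30, 30, 28, 28, 28, 28, 27, 17, 107, 131, 126, 125, 125, 125, 125, 126, 125, 125, 125, 125, 125, 125, 125, 125, 125, 125, 125, 124, 125, 124, 125, 125, 125, 125, 125, 125, 125, 125, 125, 125, 125, 125, 125, 125, 125, 125, 125, 125, 125, 125, 125, 125, 125, 125, 125, 126, 119, 113, 227, 229, 232, 231, 230, 230, 231, 230, 230, 233, 245, 133, 133, 138, 139, 139, 139, 139, 138, 139, 139, 139, 139, 138, 139, 139, 139, 139, 139, 138, 139, 139, 138, 138, 139, 139, 139, 139, 139, 138, 139, 139, 139, 139, 138, 139, 139, 138, 139, 138, 138, 138, 138]
0.0904660589146453
0.0365 [[323.5, 228.7], [323.5, 220.5]]
0.1565 [[323.1, 174.5], [323.1, 169.8]]
turn [ -0.25   0.36 -73.18] n 6.839499214746485 then shift [-32.92   7.4   -0.6 ] n 5.399343383205362 | before-turn shift [-2.44 33.65 -0.57]
```

The pane in hand sits +2.7 mm in tool x, with its foot at L = 0.155. Moving to bay 4.

Call:
drive_tool --motion '[[[0,0,-0.1],[0,0,-10.45],-1],[[0,0,-0.1],[0,0,-10.45],-1],[[0,0,-0.1],[0,0,-10.45],-1],[[0,0,-0.1],[0,0,-10.45],-1],[[0,0,-0.1],[0,0,-10.45],-1],[[0,0,-0.1],[0,0,-10.45],-1],[[0,0,0],[0,0,-10.5],-1],[[-5.6,1.2,0],[0,0,0],-1],[[-5.6,1.2,0],[0,0,0],-1],[[-5.6,1.2,0],[0,0,0],-1],[[-5.6,1.2,0],[0,0,0],-1],[[-5.6,1.2,0],[0,0,0],-1]]'

```text
time: 27.12
position: [0.5416, -0.0084, 0.3603]
tool_rot: [-2.294, -2.14, 0.007]
ft_force: [0.5, 0.1, -2.8]
grip_width: 0.092
grip_force: 30.0
```

Call:
drive_tool --motion '[[[-5.6,1.2,0],[0,0,0],-1],[[0,0,0],[7.5,0,0],-1],[[0,0,0],[7.5,0,0],-1],[[0,0,0],[0,0,0],-1],[[0,0,0],[0,0,0],-1]]'

```text
time: 27.75
position: [0.55, -0.0634, 0.3613]
tool_rot: [-2.147, -2.003, 0.267]
ft_force: [-0.6, -0.5, -2.1]
grip_width: 0.087
grip_force: 30.0
```

Run:
```python
from h import *
go(place(4,up=.06,out=.01,off=.0027,L=.155),RP)
```

```text
turn [-0.18  0.02  0.01] n 0.01721690431592241 then shift [-0.03  3.71 11.22] n 1.8916967183454785 | before-turn shift [-0.03  3.75 11.21]
```

Call:
drive_tool --motion '[[[0,3.7,0],[-0.1,0,0],-1],[[0,0,3.7],[0,0,0],-1],[[0,0,3.7],[0,0,0],-1],[[0,0,3.8],[0,0,0],-1],[[0,0,0],[0,0,0],-1],[[0,0,0],[0,0,0],-1]]'

```text
time: 28.5
position: [0.5576, -0.0638, 0.2466]
tool_rot: [-2.15, -2.006, 0.261]
ft_force: [0.8, 0.8, -1.3]
grip_width: 0.095
grip_force: 30.0
```

Run:
```python
from h import *
st=ctrl.get_state(); C,im=snap("wrist","w11.png"); R=Ro.from_rotvec(st["tool_rot"])
print("pane foot pred",proj(C,[st["position"]+R.apply([.033+.0027,y,.155]) for y in(-.004,.004)]).round(1).tolist())
for s in(-.0025,.0025): print("fin",proj(C,[B3+1.5*.078*Y+s*Y+.046*U+d*N for d in(.006,.026)]).round(1).tolist())
v=im.astype(int).max(2)
for c in(312,318,322,326): print(c,v[145:180,c].tolist())
go(place(4,up=.005,out=.008,off=.0027,L=.155),RP)
```

```text
pane foot pred [[317.0, 166.6], [326.7, 166.6]]
fin [[330.8, 159.5], [308.0, 159.5]]
fin [[330.8, 153.8], [307.9, 153.8]]
312 [33, 32, 23, 89, 108, 105, 104, 103, 101, 118, 143, 146, 142, 142, 102, 31, 28, 34, 33, 33, 34, 32, 34, 34, 32, 34, 33, 34, 32, 33, 32, 31, 50, 49, 49]
318 [35, 30, 22, 90, 108, 105, 103, 103, 100, 125, 143, 146, 142, 142, 101, 32, 29, 30, 32, 31, 33, 29, 45, 80, 76, 100, 102, 102, 103, 99, 100, 101, 100, 102, 103]
322 [32, 31, 21, 113, 107, 104, 103, 102, 100, 126, 143, 146, 143, 141, 100, 31, 31, 33, 32, 32, 34, 28, 89, 105, 103, 102, 101, 103, 102, 102, 102, 103, 103, 101, 102]
326 [32, 31, 21, 113, 106, 104, 104, 103, 101, 127, 143, 146, 142, 141, 98, 30, 29, 33, 31, 31, 32, 25, 91, 110, 106, 104, 104, 104, 104, 104, 104, 102, 103, 103, 102]
turn [ 0.17 -0.02  0.02] n 0.015883482442659608 then shift [-0.03  0.19  5.88] n 0.9411606428160917 | before-turn shift [-0.03  0.17  5.88]
```

The fins and the foot edge match the prediction. Lowering.

Call:
drive_tool --motion '[[[0,0.15,1],[0.2,0,0],-1],[[0,0,1.3],[0,0,0],-1],[[0,0,1.3],[0,0,0],-1],[[0,0,1.3],[0,0,0],-1],[[0,0,0.9],[0,0,0],-1],[[0,0,0],[0,0,0],-1],[[0,0.3,0],[0,0,0],-1],[[0,0.3,0],[0,0,0],-1],[[0,0,0],[0,0,0],-1]]'

```text
time: 29.68
position: [0.5493, -0.0633, 0.1868]
tool_rot: [-2.146, -2.002, 0.268]
ft_force: [0.1, -0.2, -2.0]
grip_width: 0.092
grip_force: 30.0
```

Run:
```python
from h import *
go(place(4,off=.0027,L=.155),RP); f=ctrl.get_state()["ft_force"]; print("U",f@U,"N",f@N, f@Y)
```

```text
turn [-0.26  0.01  0.01] n 0.024138778395011898 then shift [-0.03  0.27  0.35] n 0.0699574111989696 | before-turn shift [-0.03  0.27  0.34]
U -1.894025796775566 N -0.6687241074171462 -0.1517452179015953
```

Call:
drive_tool --motion '[[[-0.03,0.2,0],[0,0,0],-1],[[0,0.15,0.1],[0,0,0],-1],[[0,0,0.15],[0,0,0],-1],[[0,0,0.15],[0,0,0],-1],[[0,0,0],[0,0,0],-1]]'

```text
time: 30.3
position: [0.5506, -0.0637, 0.1825]
tool_rot: [-2.145, -2.001, 0.27]
ft_force: [-3.4, 1.1, 5.1]
grip_width: 0.091
grip_force: 30.0
```

Run:
```python
from h import *
go(place(4,off=.0027,L=.155),RP); f=ctrl.get_state()["ft_force"]; print("U",f@U,"N",f@N, f@Y)
```

```text
turn [-0.38 -0.02  0.02] n 0.03516257898405909 then shift [-0.    0.03 -0.03] n 0.007548980188859673 | before-turn shift [-0.    0.03 -0.03]
U 3.991777375388053 N 4.637985773643147 0.8982029906416135
```

Call:
drive_tool --motion '[[[0,0,-0.25],[-0.5,0,0],-1],[[0,0.05,0],[0,0,0],-1],[[0,0,0.15],[0,0,0],-1],[[0,0,0.15],[0,0,0],-1],[[0,0,0],[0,0,0],-1]]'

```text
time: 30.92
position: [0.5501, -0.0637, 0.1826]
tool_rot: [-2.149, -2.004, 0.263]
ft_force: [-6.8, 1.8, 10.2]
grip_width: 0.088
grip_force: 30.0
```

Run:
```python
from h import *
go(place(4,off=.0027,L=.155),RP); f=ctrl.get_state()["ft_force"]; print("U",f@U,"N",f@N, f@Y)
```

```text
turn [-0.   -0.03  0.01] n 0.0031632291035099008 then shift [ 0.    0.08 -0.04] n 0.013874405911472144 | before-turn shift [ 0.    0.08 -0.04]
U 8.115451399526172 N 9.301978497287974 1.3504776434932082
```

Call:
drive_tool --motion '[[[0,-0.05,-0.1],[0,0,0],-1],[[0,0,0],[0,0,0],-0.5],[[0,0,0],[0,0,0],-0.5],[[0,0,0],[0,0,0],-0.5],[[0,0,-2],[0,0,0],-0.5],[[0,0,-5],[0,0,0],-0.5],[[0,0,-5],[0,0,0],-0.5],[[0,0,-3],[0,0,0],-0.31],[[0,0,0],[-7.5,0,0],-0.31],[[0,0,0],[-7.5,0,0],-0.31]]'

```text
time: 32.17
position: [0.5906, -0.0666, 0.3277]
tool_rot: [2.293, 2.138, 0.009]
ft_force: [-0.3, -0.7, -0.8]
grip_width: 0.341
grip_force: 0.0
```

Run:
```python
from h import *
go((.56,.385,.34),Rtool(102.8)); print(ctrl.get_state()["joint_positions"])
```

```text
turn [   0.34    0.51 -106.8 ] n 9.981669698842781 then shift [-7.02 44.72 -1.23] n 7.2454243185702225 | before-turn shift [44.84 -6.19 -1.31]
[-0.2414  0.1832  0.3565  1.5627 -0.0645  1.3981  0.0503]
```

Call:
drive_tool --motion '[[[5.6,-0.78,0],[0,0,0],-0.31],[[5.6,-0.78,0],[0,0,0],-0.31],[[5.6,-0.78,0],[0,0,0],-0.31],[[5.6,-0.78,0],[0,0,0],-0.31],[[5.6,-0.78,0],[0,0,0],-0.31],[[5.6,-0.78,0],[0,0,0],-0.31],[[5.6,-0.78,0],[0,0,0],-0.31],[[5.6,-0.78,0],[0,0,0],-0.31],[[0,0,0],[0,0,-10.6],-0.31],[[0,0,0],[0,0,-10.6],-0.31],[[0,0,0],[0,0,-10.6],-0.31],[[0,0,0],[0,0,-10.6],-0.31]]'

```text
time: 33.67
position: [0.5587, 0.385, 0.3269]
tool_rot: [1.357, 2.83, 0.003]
ft_force: [0.3, 0.6, -0.4]
grip_width: 0.342
grip_force: 0.0
```

Call:
drive_tool --motion '[[[0,0,0],[0,0,-10.6],-0.31],[[0,0,0],[0,0,-10.6],-0.31],[[0,0,0],[0,0,-10.6],-0.31],[[0,0,0],[0,0,-10.6],-0.31],[[0,0,0],[0,0,-10.6],-0.31],[[0,0,0],[0,0,-10.6],-0.31],[[0,0,0],[0,0,0],-0.31],[[0,0,0],[0,0,0],-0.31]]'

```text
time: 34.67
position: [0.5585, 0.3849, 0.327]
tool_rot: [-0.323, 3.121, -0.001]
ft_force: [0.0, 0.5, 0.2]
grip_width: 0.344
grip_force: 0.0
```

Run:
```python
from h import *
C,im=snap("wrist","w12.png"); print(ctrl.get_state()["position"]); panes(C,im)
go((.480,.3665,.167),Rtool(102.8))
```

```text
[0.5585 0.3848 0.3271]
px [575.3 214. ] ctr [0.5277 0.6383 0.132 ] short 109.1 long 143.5 mm yaw 83.0
px [320.  88.] ctr [0.4641 0.3628 0.132 ] short 7.0 long 35.0 mm yaw 11.9
turn [-0.05  0.21 -0.94] n 0.08983217368962408 then shift [ 8.06 -0.05 16.01] n 2.867961670003684 | before-turn shift [ 8.12 -0.17 15.98]
```

View pics/w12.png

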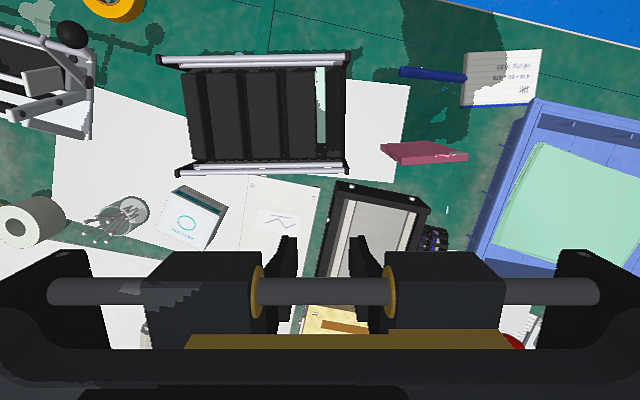

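The view shows pane A's top strip at u≈320, v≈66–143, its lower half shaded by the arm, so I'll measure the ends by its profile.

Run:
```python
from h import *
C=cam("wrist"); im=cv2.imread("pics/w12.png").astype(int)
print((im[55:155,318:323,1]-im[55:155,318:323,2]).mean(1).round().astype(int).tolist()); print(im[55:155,318:323,1].mean(1).round().astype(int).tolist())
```

```text
[-1, -1, -1, 1, -1, 0, -1, -1, 0, -1, -2, -3, 48, 26, 26, 26, 26, 26, 26, 26, 26, 26, 25, 25, 25, 25, 27, 25, 25, 25, 25, 25, 25, 24, 24, 24, 24, 24, 23, 23, 24, 24, 24, 24, 23, 27, 25, 21, 28, 26, 27, 27, 23, 29, 27, 29, 27, 27, 28, 28, 27, 27, 28, 28, 27, 27, 28, 28, 28, 28, 27, 28, 27, 28, 28, 28, 28, 28, 28, 28, 28, 28, 28, 27, 27, 28, 29, 30, 5, 0, 1, 1, 1, 0, 1, 1, 0, 0, 0, 0]
[197, 216, 228, 193, 171, 114, 213, 231, 199, 180, 104, 21, 242, 247, 240, 239, 240, 240, 240, 240, 240, 240, 240, 240, 240, 241, 240, 242, 240, 240, 240, 241, 241, 241, 241, 241, 241, 241, 241, 241, 242, 242, 242, 242, 245, 219, 246, 248, 202, 201, 202, 201, 228, 184, 186, 144, 143, 145, 145, 146, 146, 146, 146, 146, 146, 146, 146, 146, 146, 145, 145, 145, 145, 145, 145, 145, 145, 145, 146, 145, 145, 145, 144, 144, 144, 146, 150, 149, 40, 24, 30, 29, 30, 29, 30, 30, 28, 27, 40, 49]
```

Run:
```python
from h import *
C=cam("wrist"); p=onz(C,[(319.5,66.5),(320.5,142.8)],.132); print(p,np.linalg.norm(p[1]-p[0]),p.mean(0))
c=p.mean(0); go((c[0],c[1],.167),Rtool(102.8))
```

```text
[[0.447  0.3587 0.132 ]
 [0.5111 0.373  0.132 ]] 0.06572950590778998 [0.4791 0.3659 0.132 ]
turn [-0.05  0.21 -0.94] n 0.08983217368962408 then shift [ 8.17 -0.09 16.01] n 2.8756245648091827 | before-turn shift [ 8.22 -0.21 15.98]
```

Call:
drive_tool --motion '[[[4.1,-0.1,0],[0,0,-0.9],-0.31],[[4.1,0,3],[0,0,0],-0.31],[[0,0,4],[0,0,0],-0.31],[[0,0,3],[0,0,0],-0.31],[[0,0,3],[0,0,0],-0.31],[[0,0,2],[0,0,0],-0.31],[[0,0,0],[0,0,0],-0.31],[[0,0,0],[0,0,0],-0.31]]'

```text
time: 35.72
position: [0.4797, 0.3667, 0.1781]
tool_rot: [-0.352, 3.117, 0.001]
ft_force: [0.4, -0.2, 0.9]
grip_width: 0.345
grip_force: 0.0
```

Run:
```python
from h import *
go((.4793,.3661,.167),Rtool(102.8))
```

```text
turn [-0.    0.3   0.09] n 0.029076514245148028 then shift [ 0.05 -0.05  1.11] n 0.17749148775344564 | before-turn shift [ 0.06 -0.05  1.11]
```

Call:
drive_tool --motion '[[[0.05,-0.05,1.1],[0,0.2,0],-0.31],[[0,0,0],[0,0,0],-0.31],[[0,0,0],[0,0,0],-1],[[0,0,0],[0,0,0],-1],[[0,0,0],[0,0,0],-1],[[0,0,0],[0,0,0],-1],[[0,0,0],[0,0,0],-1]]' --force 30

```text
time: 36.6
position: [0.4788, 0.3657, 0.166]
tool_rot: [-0.353, 3.121, -0.001]
ft_force: [-0.2, -0.9, 0.4]
grip_width: 0.096
grip_force: 30.0
```

Call:
drive_tool --motion '[[[0,0,-2],[0,0,0],-1],[[0,0,-4],[0,0,0],-1],[[0,0,-5],[0,0,0],-1],[[0,0,-5],[0,0,0],-1],[[0,0,-3.5],[0,0,0],-1],[[0,0,0],[0,0,0],-1],[[0,0,0],[0,0,0],-1]]'

```text
time: 37.48
position: [0.4784, 0.3654, 0.3602]
tool_rot: [0.353, -3.121, 0.003]
ft_force: [-1.5, 0.2, -1.8]
grip_width: 0.092
grip_force: 30.0
```

Run:
```python
from h import *
st=ctrl.get_state(); C,im=snap("wrist","w13.png"); inhand(im)
R=Ro.from_rotvec(st["tool_rot"]); print(st["grip_width"])
for z in(.035,.155): print(z,proj(C,[st["position"]+R.apply([x,0,z]) for x in(.033,.036)]).round(1).tolist())
go(np.r_[place(5)[:2],.36],Rtool(-4))
```

```text
G-R [-1, 1, 1, 0, 1, -1, 0, -1, -1, 0, -1, 0, 0, 0, 0, -1, -2, -1, 0, -1, -1, -1, -1, 0, -1, -1, 0, -1, -3, 16, 21, 20, 20, 19, 20, 20, 20, 19, 19, 20, 20, 19, 19, 20, 20, 20, 20, 20, 20, 20, 20, 20, 20, 20, 20, 19, 20, 19, 19, 20, 20, 20, 19, 20, 20, 20, 20, 20, 20, 20, 20, 19, 20, 20, 20, 20, 20, 20, 20, 19, 27, 29, 28, 28, 28, 28, 28, 28, 28, 28, 28, 28, 28, 27, 28, 28, 28, 28, 28, 28, 28, 28, 28, 28, 28, 28, 28, 28, 28, 28, 28, 28, 28, 28, 28, 29, 28, 28, 28, 28, 28, 28, 28, 27, 28, 28, 28, 28, 28, 28]
G [29, 30, 27, 44, 59, 164, 177, 232, 114, 116, 135, 122, 117, 89, 24, 35, 46, 51, 51, 49, 50, 51, 51, 51, 51, 50, 51, 50, 44, 96, 111, 108, 107, 107, 107, 107, 107, 107, 107, 107, 107, 107, 107, 107, 107, 107, 107, 107, 108, 107, 107, 107, 107, 107, 107, 107, 107, 107, 107, 107, 107, 107, 107, 107, 107, 107, 107, 107, 107, 107, 107, 107, 108, 107, 107, 107, 107, 107, 107, 101, 136, 143, 144, 143, 143, 143, 143, 143, 143, 143, 143, 143, 143, 143, 143, 143, 143, 143, 143, 143, 143, 143, 143, 143, 143, 143, 144, 143, 143, 143, 143, 143, 143, 143, 143, 144, 143, 143, 143, 143, 143, 143, 143, 143, 143, 143, 143, 143, 143, 143]
0.09221267855344163
0.035 [[321.8, 219.2], [321.8, 212.9]]
0.155 [[322.2, 168.3], [322.2, 164.7]]
turn [ -0.21   0.02 106.91] n 9.991443865412254 then shift [-34.21  10.3   -0.06] n 5.716834393788562 | before-turn shift [  0.1  -35.73   0.02]
```

Call:
drive_tool --motion '[[[0,0,0],[0,0,10.65],-1],[[0,0,0],[0,0,10.65],-1],[[0,0,0],[0,0,10.65],-1],[[0,0,0],[0,0,10.65],-1],[[0,0,0],[0,0,10.65],-1],[[0,0,0],[0,0,10.65],-1],[[0,0,0],[0,0,10.65],-1],[[0,0,0],[0,0,10.65],-1],[[0,0,0],[0,0,10.65],-1],[[0,0,0],[0,0,10.65],-1],[[-5.7,1.7,0],[0,0,0],-1],[[-5.7,1.7,0],[0,0,0],-1]]'

```text
time: 39.02
position: [0.505, 0.2486, 0.3588]
tool_rot: [2.287, 2.153, -0.007]
ft_force: [0.8, -1.7, -1.3]
grip_width: 0.086
grip_force: 30.0
```

Call:
drive_tool --motion '[[[-5.7,1.7,0],[0,0,0],-1],[[-5.7,1.7,0],[0,0,0],-1],[[-5.7,1.7,0],[0,0,0],-1],[[-5.7,1.7,0],[0,0,0],-1],[[0,0,0],[7.5,0,0],-1],[[0,0,0],[7.5,0,0],-1],[[0,0,0],[0,0,0],-1],[[0,0,0],[0,0,0],-1]]'

```text
time: 40.02
position: [0.5588, 0.0181, 0.3604]
tool_rot: [-2.143, -2.013, 0.266]
ft_force: [-0.7, 0.1, -1.3]
grip_width: 0.091
grip_force: 30.0
```

Run:
```python
from h import *
go(place(5,up=.06,out=.01,off=.0012,L=.154),RP)
```

```text
turn [0.03 0.19 0.39] n 0.04048092685754923 then shift [-0.27  3.39 11.31] n 1.8896680087420932 | before-turn shift [-0.26  3.38 11.31]
```

Call:
drive_tool --motion '[[[-0.27,3.4,0],[0,0.2,0.4],-1],[[0,0,3.7],[0,0,0],-1],[[0,0,3.7],[0,0,0],-1],[[0,0,3.9],[0,0,0],-1],[[0,0,0],[0,0,0],-1],[[0,0,0],[0,0,0],-1]]'

```text
time: 40.78
position: [0.5633, 0.0156, 0.2454]
tool_rot: [-2.151, -2.006, 0.259]
ft_force: [0.3, -0.0, -0.5]
grip_width: 0.087
grip_force: 30.0
```

Run:
```python
from h import *
C,im=snap("wrist","w14.png"); st=ctrl.get_state(); C=cam("wrist",st); R=Ro.from_rotvec(st["tool_rot"])
print("pane foot pred",proj(C,[st["position"]+R.apply([.033+.0012,y,.154]) for y in(-.004,.004)]).round(1).tolist())
for k in(1.5,2.5):
  for s in(-.0025,.0025): print("fin",k,proj(C,[B3+k*.078*Y+s*Y+.046*U+d*N for d in(.006,.026)]).round(1).tolist())
v=im.astype(int).max(2)
for c in(312,318,322,326): print(c,v[140:180,c].tolist())
go(place(5,up=.005,out=.008,off=.0012,L=.154),RP)
```

```text
pane foot pred [[317.0, 168.6], [326.7, 168.6]]
fin 1.5 [[328.8, 243.0], [307.8, 243.0]]
fin 1.5 [[328.8, 238.2], [307.7, 238.2]]
fin 2.5 [[329.4, 161.5], [306.5, 161.5]]
fin 2.5 [[329.4, 155.8], [306.5, 155.8]]
312 [129, 99, 143, 147, 146, 143, 146, 140, 91, 15, 111, 108, 105, 105, 104, 103, 111, 145, 151, 143, 144, 136, 35, 28, 30, 33, 33, 33, 34, 33, 32, 33, 35, 32, 33, 34, 36, 33, 28, 55]
318 [105, 104, 139, 147, 148, 145, 146, 142, 98, 18, 111, 108, 105, 105, 105, 102, 112, 146, 150, 143, 143, 133, 34, 29, 32, 33, 33, 34, 32, 26, 82, 78, 101, 102, 102, 104, 101, 100, 103, 103]
322 [106, 107, 134, 147, 149, 145, 145, 143, 131, 21, 109, 108, 105, 106, 105, 103, 117, 145, 149, 144, 144, 134, 35, 29, 33, 35, 33, 31, 30, 67, 109, 105, 105, 103, 104, 104, 104, 104, 104, 104]
326 [104, 108, 130, 148, 150, 146, 145, 145, 134, 21, 110, 107, 106, 105, 104, 102, 118, 145, 150, 144, 147, 105, 29, 29, 32, 34, 32, 36, 28, 69, 112, 109, 106, 105, 106, 105, 106, 105, 105, 105]
turn [ 0.28 -0.08  0.01] n 0.026749668949377366 then shift [-0.04  0.14  5.87] n 0.9389119371909291 | before-turn shift [-0.05  0.11  5.87]
```

Call:
drive_tool --motion '[[[0,0.12,1],[0.2,0,0],-1],[[0,0,1.3],[0,0,0],-1],[[0,0,1.3],[0,0,0],-1],[[0,0,1.3],[0,0,0],-1],[[0,0,0.9],[0,0,0],-1],[[0,0,0],[0,0,0],-1],[[0,0.3,0],[0,0,0],-1],[[0,0.3,0],[0,0,0],-1],[[0,0,0],[0,0,0],-1]]'

```text
time: 41.95
position: [0.5548, 0.0159, 0.1856]
tool_rot: [-2.148, -2.002, 0.266]
ft_force: [-0.2, 0.2, -1.6]
grip_width: 0.096
grip_force: 30.0
```

Run:
```python
from h import *
go(place(5,off=.001,L=.154),RP); f=ctrl.get_state()["ft_force"]; print("U",f@U,"N",f@N, f@Y)
```

```text
turn [-0.15 -0.04 -0.02] n 0.01451189029408955 then shift [-0.    0.24  0.33] n 0.06492543676209846 | before-turn shift [-0.    0.24  0.33]
U -1.574086140322677 N -0.21077439966720785 0.15685888403257287
```

Call:
drive_tool --motion '[[[0,0.15,0],[-0.3,0,0],-1],[[0,0.15,0.05],[0,0,0],-1],[[0,0,0.15],[0,0,0],-1],[[0,0,0.15],[0,0,0],-1],[[0,0,0],[0,0,0],-1]]'

```text
time: 42.58
position: [0.5551, 0.0161, 0.1818]
tool_rot: [-2.148, -2.003, 0.264]
ft_force: [-5.1, 1.0, 4.9]
grip_width: 0.084
grip_force: 30.0
```

Run:
```python
from h import *
go(place(5,off=.001,L=.154),RP); f=ctrl.get_state()["ft_force"]; print("U",f@U,"N",f@N, f@Y)
```

```text
turn [-0.09 -0.05  0.01] n 0.009943733202037916 then shift [-0.02  0.12 -0.03] n 0.01969254661808529 | before-turn shift [-0.02  0.12 -0.03]
U 3.428038303937021 N 6.290304024117196 0.5992463144427184
```

Seated. The small x trend across the bays fits a rack yaw error of about 0.3°. Releasing.

Call:
drive_tool --motion '[[[0,0,-0.1],[0,0,0],-1],[[0,0,0],[0,0,0],-0.5],[[0,0,0],[0,0,0],-0.5],[[0,0,0],[0,0,0],-0.5],[[0,0,-2],[0,0,0],-0.5],[[0,0,-5],[0,0,0],-0.5],[[0,0,-5],[0,0,0],-0.5],[[0,0,-3],[0,0,0],-0.2],[[0,0,0],[-7.5,0,0],-0.2],[[0,0,0],[-7.5,0,0],-0.2]]'

```text
time: 43.82
position: [0.5961, 0.0129, 0.3277]
tool_rot: [2.295, 2.138, 0.009]
ft_force: [0.4, -0.8, 1.1]
grip_width: 0.392
grip_force: 0.0
```

Run:
```python
from h import *
go((.435,-.10,.33),Rtool(-94))
```

```text
turn [ 0.32 -0.37 89.95] n 8.406567508900054 then shift [-15.29  12.38  -0.23] n 3.1477893277798383 | before-turn shift [-12.4  -15.27  -0.36]
```

Call:
drive_tool --motion '[[[-4.1,-5.1,0],[0,0,0],-0.2],[[-4.1,-5.1,0],[0,0,0],-0.2],[[-4.1,-5.1,0],[0,0,0],-0.2],[[0,0,0],[0,0,10],-0.2],[[0,0,0],[0,0,10],-0.2],[[0,0,0],[0,0,10],-0.2],[[0,0,0],[0,0,10],-0.2],[[0,0,0],[0,0,10],-0.2],[[0,0,0],[0,0,10],-0.2],[[0,0,0],[0,0,10],-0.2],[[0,0,0],[0,0,10],-0.2],[[0,0,0],[0,0,10],-0.2]]'

```text
time: 45.32
position: [0.4412, -0.0941, 0.3271]
tool_rot: [-3.139, 0.12, -0.005]
ft_force: [-0.6, -0.2, 0.4]
grip_width: 0.399
grip_force: 0.0
```

Call:
drive_tool --motion '[[[0,0,0],[0,0,0],-0.2],[[0,0,0],[0,0,0],-0.2]]'

```text
time: 45.58
position: [0.4411, -0.094, 0.3269]
tool_rot: [-3.139, 0.106, -0.004]
ft_force: [-0.2, -1.0, 0.3]
grip_width: 0.401
grip_force: 0.0
```

Run:
```python
from h import *
st=ctrl.get_state(); C,im=snap("wrist","w15.png"); C=cam("wrist",st)
for k in(2,3,4,5): print(k,"top face corners pred",proj(C,[B3+(k-3)*.078*Y+o*N+.12*U+y*Y for o in(0,.008) for y in(-.033,.033)]).round(1).tolist())
_,s=snap("scene"); 
m=np.zeros((600,800,3),np.uint8); m[:300]=cv2.resize(im[40:190,60:560],(800,240))[:300] if False else 0
m[:240]=cv2.resize(im[40:190,60:560],(800,240),interpolation=cv2.INTER_CUBIC); m[240:600,:540]=cv2.resize(s[190:310,300:480],(540,360),interpolation=cv2.INTER_CUBIC)
cv2.imwrite("pics/w15m.png",m)
k=onz(C,(0,0),0); go((.462,.12,.25),Rtool(-4))
```

```text
2 top face corners pred [[501.0, 83.8], [422.2, 83.6], [500.8, 93.5], [422.1, 93.2]]
3 top face corners pred [[407.9, 83.5], [329.2, 83.3], [407.8, 93.2], [329.1, 92.9]]
4 top face corners pred [[314.8, 83.2], [236.1, 83.0], [314.8, 92.9], [236.1, 92.6]]
5 top face corners pred [[221.8, 82.9], [143.0, 82.7], [221.8, 92.6], [143.1, 92.4]]
turn [  0.07  -0.13 -89.93] n 8.404238042366018 then shift [21.49  0.6   7.69] n 3.6522492604054486 | before-turn shift [  0.61 -21.48   7.7 ]
```

View pics/w15m.png

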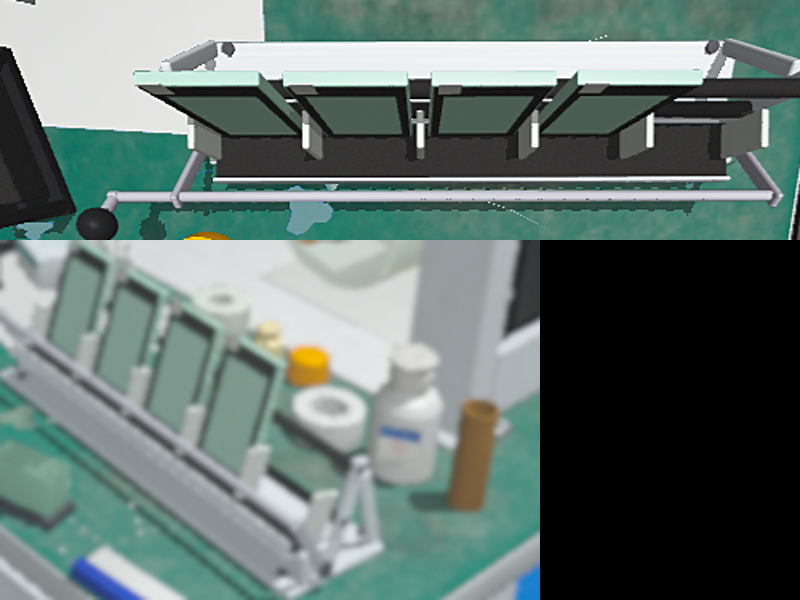

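All four panes lean in line with films facing out (crop tops at x≈135–265, 285–410, 432–556 and 580–702); the knob is at crop (97,223). Now to shut the bail.

Call:
drive_tool --motion '[[[0.15,-5.4,0],[0,0,0],-0.2],[[0.15,-5.4,0],[0,0,0],-0.2],[[0.15,-5.4,0],[0,0,0],-0.2],[[0.15,-5.4,0],[0,0,-9],-0.2],[[0,0,0],[0,0,-10.1],-0.2],[[0,0,0],[0,0,-10.1],-0.2],[[0,0,0],[0,0,-10.1],-0.2],[[0,0,0],[0,0,-10.1],-0.2],[[0,0,0],[0,0,-10.1],-0.2],[[0,0,0],[0,0,-10.1],-0.2],[[0,0,0],[0,0,-10.1],-0.2],[[0,0,0],[0,0,-10.1],-0.2]]'

```text
time: 47.18
position: [0.4622, 0.1212, 0.3269]
tool_rot: [2.293, 2.146, 0.003]
ft_force: [-0.6, 0.4, -0.4]
grip_width: 0.402
grip_force: 0.0
```

Call:
drive_tool --motion '[[[0,0,3],[0,0,0],-0.2],[[0,0,3],[0,0,0],-0.2],[[0,0,0],[0,0,0],-0.2],[[0,0,0],[0,0,0],-0.2]]'

```text
time: 47.68
position: [0.4628, 0.1214, 0.268]
tool_rot: [2.3, 2.138, 0.005]
ft_force: [-0.9, 0.3, 1.2]
grip_width: 0.402
grip_force: 0.0
```

Run:
```python
from h import *
go((.4645,.122,.152),Rtool(-4))
st=ctrl.get_state(); C,im=snap("wrist","w16.png"); C=cam("wrist",st)
p=proj(C,[.4645,.122,.1])[0]; print(p); x,y=p.round().astype(int); g=im[y-40:y+41,x-40:x+41].max(2); m=(g<75).astype(np.uint8)
n,l,S,ce=cv2.connectedComponentsWithStats(m); 
for i in range(1,n):
    if S[i,4]>80: print(S[i],ce[i]+[x-40,y-40],onz(C,ce[i]+[x-40,y-40],.1))
```

```text
turn [ 0.18 -0.06 -0.2 ] n 0.025837667635726157 then shift [ 0.07  0.16 11.6 ] n 1.8569224095912762 | before-turn shift [ 0.06  0.13 11.6 ]
[323.1676 202.6223]
[  0   0  53  81 942] [318.2176 196.6879] [[0.4605 0.1279 0.1   ]]
[ 60  39  21  16 154] [353.2338 208.5649] [[0.4913 0.1144 0.1   ]]
[ 62  69  19  12 184] [354.6793 238.1467] [[0.4914 0.0852 0.1   ]]
```

Call:
drive_tool --motion '[[[0,0.1,3],[0,0,0],-0.2],[[0,0,3],[0,0,0],-0.2],[[0,0,3],[0,0,0],-0.2],[[0,0,2.4],[0,0,0],-0.2],[[0,0,0],[0,0,0],-0.2],[[0,0,0],[0,0,0],-0.2]]'

```text
time: 48.48
position: [0.4647, 0.1215, 0.1546]
tool_rot: [2.3, 2.137, 0.007]
ft_force: [0.5, 0.5, -0.5]
grip_width: 0.398
grip_force: 0.0
```

Call:
drive_tool --motion '[[[0,0.7,-0.1],[0,0,0],-0.2],[[0,0.7,-0.2],[0,0,0],-0.2],[[0,0.7,-0.2],[0,0,0],-0.2],[[0,0.7,-0.2],[0,0,0],-0.2],[[0,0.7,-0.2],[0,0,0],-0.2],[[0,0.7,-0.2],[0,0,0],-0.2],[[0,0.7,0],[0,0,0],-0.2],[[0,0.7,0],[0,0,0],-0.2],[[0,0.7,0],[0,0,0],-0.2],[[0,0.4,0],[0,0,0],-0.2],[[0,0,0],[0,0,0],-0.2]]'

```text
time: 49.85
position: [0.5308, 0.1161, 0.1639]
tool_rot: [2.301, 2.137, 0.003]
ft_force: [-1.2, 0.6, -0.6]
grip_width: 0.398
grip_force: 0.0
```

Call:
drive_tool --motion '[[[0,0.2,0],[0,0,0],-0.2],[[0,0.2,0],[0,0,0],-0.2],[[0,0.2,0],[0,0,0],-0.2],[[0,0,0],[0,0,0],-0.2]]'

```text
time: 50.35
position: [0.5353, 0.1158, 0.1637]
tool_rot: [-2.301, -2.138, 0.001]
ft_force: [-5.3, -0.2, 1.2]
grip_width: 0.397
grip_force: 2.5
```

Call:
drive_tool --motion '[[[0,0.2,0],[0,0,0],-0.2],[[0,0.1,0],[0,0,0],-0.2],[[0,0,0],[0,0,0],-0.2]]'

```text
time: 50.72
position: [0.5359, 0.1159, 0.1634]
tool_rot: [-2.298, -2.136, 0.008]
ft_force: [-12.9, 0.0, 6.2]
grip_width: 0.4
grip_force: 5.9
```

The bail is against its stop. I'll back off, rise clear and take a last look.

Call:
drive_tool --motion '[[[0,-0.6,0],[0,0,0],-0.2],[[0,0,0],[0,0,0],-0.2],[[0,0,-2],[0,0,0],-0.2],[[0,0,-4],[0,0,0],-0.2],[[0,0,-5],[0,0,0],-0.2],[[0,0,-5],[0,0,0],-0.2],[[5,-3,-1],[0,0,0],-0.2],[[5,-3,0],[0,0,0],-0.2],[[5,-1,0],[0,0,0],-0.2],[[5,0,0],[0,0,0],-0.2],[[0,0,0],[0,0,0],-0.2]]'

```text
time: 52.1
position: [0.4769, 0.3253, 0.3339]
tool_rot: [-2.294, -2.146, -0.006]
ft_force: [-0.1, -1.5, 0.4]
grip_width: 0.404
grip_force: 0.0
```

Run:
```python
from h import *
_,t=snap("top"); _,s=snap("scene")
m=np.zeros((600,800,3),np.uint8)
m[:233]=cv2.resize(t[180:260,190:465],(800,233),interpolation=cv2.INTER_CUBIC); m[240:600,:540]=cv2.resize(s[170:310,270:480],(540,360),interpolation=cv2.INTER_CUBIC)
cv2.imwrite("pics/end.png",m); print(ctrl.get_state()["position"],ctrl.get_state()["time"])
```

```text
[0.4785 0.3205 0.334 ] 52.2
```

View pics/end.png

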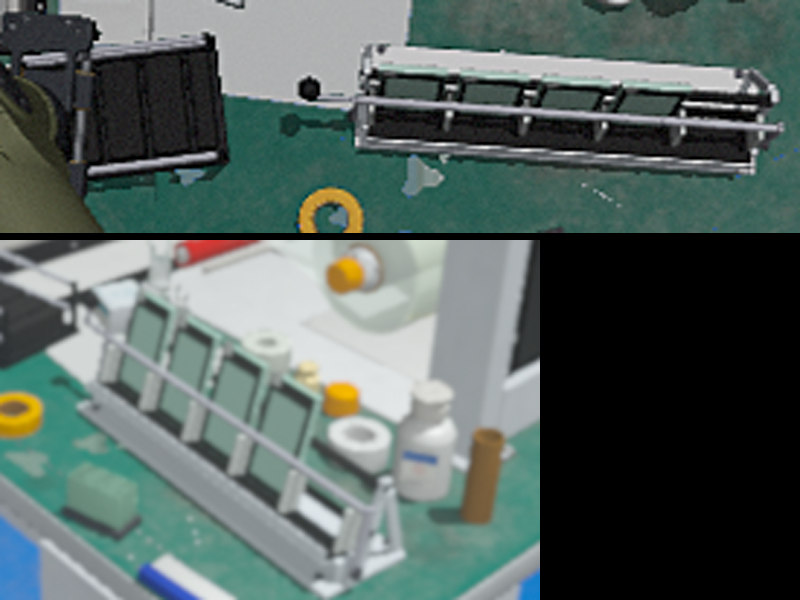

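The stand is empty, all four panes are behind the shut bar, and the knob at crop (309,88) is back where it started. Handing in.

```bash
python3 -c "
from bench import ctrl
print(ctrl.close_job())"
```

```text
the job is handed in; nothing more can be done
None
```

The job is handed in at about 52 s: the bar was swung fully open, the three panes from the stand now lean film side out in bays 2, 4 and 5, the racked pane was left in bay 3, and the bar was swung fully shut across them.

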